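# Clamp the strips and set up the curing lamp

## Task

Lay every wooden strip flat in the bench vise, side by side, each running from jaw to jaw, and tighten the vise by its red knob, clockwise, until the strips are held and the knob's clutch slips by at least one click; stop turning there, well within half a turn of slipping. Swivel the curing lamp to face the middle of the vise and tilt its head down to the green 30 degree mark, and only then press the timer's green start button fully down. Leave the glue bottle, tape measure and bit rack where they are.

Things in the scene. Friction and masses are not known exactly. Their poses are not given: they have to be found in the camera images.
- strip_1_mid (a point): softwood strip 30 x 120 x 18 mm, lying flat; the point is its very centre, 9 mm above its underside; its y axis runs along the 120 mm, z up. There are two or three strips; this one may be absent.
- strip_2_mid (a point): softwood strip 30 x 120 x 18 mm, lying flat; the point is its very centre, 9 mm above its underside; its y axis runs along the 120 mm, z up. May be absent.
- strip_3_mid (a point): softwood strip 30 x 120 x 18 mm, lying flat; the point is its very centre, 9 mm above its underside; its y axis runs along the 120 mm, z up. May be absent.
- vise_bed (a point): point on the flat grey bed of the fixed vise (240 mm along x, 30 mm above the table); z up, y = direction in which the moving jaw closes. The fixed blue jaw's face is at y = +65 mm (24 mm thick, top 54 mm above the table). Black lines on the bed at x = -64, 0, +64 mm mark stations where three strips fit with room for fingers. The gear housing under the knob reaches to y = -195 mm.
- vise_jaw: moving blue jaw of the vise, 240 x 20 x 22 mm, 53 mm high over the table; it moves along the vise's y and follows the knob: 5 mm for each radian that the knob drives it, about 5 rad to reach the strips. It sits on stiff springs that give up to 4 mm when tight.
- jaw_face (a point): centre of the moving jaw's clamping face; it starts about 76 to 80 mm from vise_bed on the -y side, so that the jaws start 141 to 145 mm apart; the strips are 120 mm long.
- knob_grip (a point): centre of the red knob's bar, on its upright axis, 150 mm from vise_bed on the -y side, 76 mm above the table. Bar 52 mm long (its x), 14 mm thick (its y), 26 mm high, top 11 mm above this point, on a 54 mm black disc. Clockwise from above closes the jaw (0.09 N m); once tight, the clutch slips at 0.20 N m and the knob no longer drives. The vise holds when let go; anticlockwise opens it.
- clutch_knob (a joint): slip of the clutch in rad: 0 at the start, stays so while the knob drives the jaw, and grows by the angle that the knob turns clockwise while the clutch slips; one click is 0.35 rad (20 degrees). Forcing the knob anticlockwise at the fully open stop slips it back.
- lamp_pivot (a point): where the lamp's upright swivel axis crosses its level tilt axis, 200 mm above the table; turns with the swivel: x points level where the head faces, y along the tilt axis, z up. Fixed white foot 104 mm across, 25 mm post; the fork round the head is 116 mm wide. White tilt dials on its outer sides have a red needle; the green mark is 30 degrees.
- lamp_swivel (a joint): swivel of the lamp in rad, growing anticlockwise seen from above; range -1.7 to 1.7; stiff (0.12 N m), stays where left.
- lamp_tilt (a joint): tilt of the lamp head in rad: 0 is level, growing as the nose goes down; the green mark is 0.524; range -0.3 to 1.2; stiff (0.15 N m), stays where left.
- lamp_handle (a point): centre of the orange bar behind the lamp head, 14 mm thick, about 65 mm free length between its two side arms, parallel to the tilt axis and 85 mm from it; it moves with both joints and rises as the nose goes down. The head's round black back ends 60 mm in front of the bar. The bar serves to swivel and to tilt.
- start_button_top (a point): centre of the top of the green start button, 28 mm across, 54 mm above the table, on a fixed grey timer box 75 x 110 x 36 mm; z up.
- start_button (a joint): travel of the start button in m: 0 released, 0.006 fully down; springs back; 5 N to push fully down.
- glue: yellow glue bottle with red nozzle, 49 mm across, 126 mm high, standing; leave it alone. Origin at the centre of its underside.
- tape_rule: yellow tape measure 37 x 87 x 64 mm; leave it alone. Origin at the centre of its underside.
- bits: red screw-bit rack 34 x 88 x 35 mm; leave it alone. Origin at the centre of its underside.
Things that resemble listed ones, but are neither listed nor needed, are in the scene too. Of the things that look like the part that bears lamp_pivot, the larger one is meant.

How it is judged:
On the way, in this order (a step that is already met when the one before it is completed fails the run):
1. every strip lies flat on the vise bed, lengthwise between the jaws (x of strip_1_mid in the frame of vise_bed between -0.105 and 0.105 m and y of strip_1_mid in the frame of vise_bed between -0.025 and 0.01 m and z of strip_1_mid in the frame of vise_bed between 0.004 and 0.014 m and angle between the y axis of each of strip_1_mid, strip_2_mid, strip_3_mid and the y axis of vise_bed, either way round below 0.15 rad and x of strip_2_mid in the frame of vise_bed between -0.105 and 0.105 m and y of strip_2_mid in the frame of vise_bed between -0.025 and 0.01 m and z of strip_2_mid in the frame of vise_bed between 0.004 and 0.014 m and x of strip_3_mid in the frame of vise_bed between -0.105 and 0.105 m and y of strip_3_mid in the frame of vise_bed between -0.025 and 0.01 m and z of strip_3_mid in the frame of vise_bed between 0.004 and 0.014 m), for 0.3 s.
2. the vise is tight on every strip and the clutch has slipped by at least one click (x of strip_1_mid in the frame of vise_bed between -0.105 and 0.105 m and y of strip_1_mid in the frame of vise_bed between 0.0015 and 0.01 m and z of strip_1_mid in the frame of vise_bed between 0.004 and 0.014 m and angle between the y axis of each of strip_1_mid, strip_2_mid, strip_3_mid and the y axis of vise_bed, either way round below 0.05 rad and x of strip_2_mid in the frame of vise_bed between -0.105 and 0.105 m and y of strip_2_mid in the frame of vise_bed between 0.0015 and 0.01 m and z of strip_2_mid in the frame of vise_bed between 0.004 and 0.014 m and x of strip_3_mid in the frame of vise_bed between -0.105 and 0.105 m and y of strip_3_mid in the frame of vise_bed between 0.0015 and 0.01 m and z of strip_3_mid in the frame of vise_bed between 0.004 and 0.014 m and y of jaw_face in the frame of vise_bed above -0.057 m and contact force between vise_jaw and anything else above 3 N and value of joint clutch_knob above 0.35 rad), for 0.2 s.
3. the start button is pressed fully down while the strips are clamped and the lamp faces the vise at 30 degrees (all of step 2 and x of vise_bed in the frame of lamp_pivot above 0.05 m and y of vise_bed in the frame of lamp_pivot between -0.03 and 0.03 m and value of joint lamp_tilt between 0.4336 and 0.6136 rad and value of joint start_button above 0.0045 m), for 0.05 s.
At the end, for the whole second after the job is handed in: Every strip flat on the bed, square within 3 degrees, against the fixed jaw; moving jaw tight on them (over 3 N); clutch slipped 0.35 rad or more; vise middle within 30 mm of the lamp's line of facing; lamp tilt 30 degrees within 5; button released (all of step 2 and x of vise_bed in the frame of lamp_pivot above 0.05 m and y of vise_bed in the frame of lamp_pivot between -0.03 and 0.03 m and value of joint lamp_tilt between 0.4336 and 0.6136 rad and value of joint start_button below 0.002 m); the robot touches nothing.
It fails at once if the knob is turned on for more than half a turn after the clutch begins to slip (value of joint clutch_knob above 3.3 rad).
It fails at once if the start button is pressed before the clutch has clicked and the lamp is set (value of joint start_button above 0.0045 m and not (value of joint clutch_knob above 0.35 rad and x of vise_bed in the frame of lamp_pivot above 0.05 m and y of vise_bed in the frame of lamp_pivot between -0.03 and 0.03 m and value of joint lamp_tilt between 0.4336 and 0.6136 rad)).
It fails at once if the glue bottle, tape measure or bit rack is moved by more than 40 mm or the bottle is tipped (distance of any of glue, tape_rule, bits from where it was at the start of the episode above 0.04 m or angle between glue's own z axis and vertical above 0.5 rad).
Of strip_1, strip_2, strip_3 only 2 to 3 are there at a start; the rules pass over those that are not, and their reading is None.
At some moment in a run one of strip_1, strip_2, strip_3 may be knocked a few centimetres aside while the robot is not near it.
Once in a run the grip may slacken for a moment while it holds something.
It also fails if it takes over 210 s, if anything falls off the work surface, if the arm or the gripper's body presses on something with over 40 N, if the wrist force passes 120 N, or if a joint passes its speed limit or range.

## Robot

A 6-joint arm with a two-finger parallel gripper is mounted at the origin on a cart in front of the work surface, level with it; the furniture and walls round the work are solid. World frame = base frame: x ahead of the robot, y to its left, z up, the work surface at z = 0. Lengths are in m, angles in rad, forces in N, time in s.
With the tool pointing down it reaches from about 0.4 to 0.825 m from the base axis. Payload 7 kg.
Tool frame: the origin (TCP) lies midway between the tips of the shut fingers; the grasp point (between the pads) lies 19 mm behind it; z points along the fingers, y is the line along which they close (so a half turn about z gives the same grasp; the last joint's range is limited). The gripper opens to 85 mm and grips with 20 to 120 N. Pads are 22 mm wide; open, the fingers measure 114 mm over their backs; the gripper's body (76 mm by 85 mm) begins 54 mm behind the grasp point. The pads swing forward as they close: fully open they stand 13 mm farther back than shut.
Start: joints at [-0.865, 0.359, 0.012, 0, -1.224, -0.288], TCP at [0.274, -0.617, 0.231] pointing down, gripper open.
Joint ranges: [-3.07, 3.07], [-1.43, 2.12], [-1.02, 1.25], [-3.03, 1.67], [-3.05, -0], [-3.03, 3.03]. Speed limits (rad/s): [2.39, 2.39, 3.01, 3.14, 3.14, 3.14].

## Interface

Orientations are given as a rotation vector (axis times angle).
In Python, from bench import robot, vision, cut_out gives the robot as it stands. The module is installed in compiled form; this text tells all that it offers.
- The arm moves only by the shell command python3 -m pendant 'ROWS' [FORCE]. ROWS is JSON, a list of rows, each an object of numbers: "fingers": the closure, from 0 (fully open) to 1 (shut); "tx", "ty", "tz": the shift along the tool's x, y, z in m; "ax", "ay", "az": the turn, a rotation vector about the tool's x, y, z in degrees. A call has exactly 5 rows; each row is the pose to reach, as a shift and turn from the pose commanded when the call began, along the tool's axes at that moment; what a row does not reach only later rows make up. A row lasts 1/10 s, in which the tool goes at most 50 mm and 8.59 degrees, less where a joint would pass 70% of its speed; a pose out of reach is approached as far as the arm can. A call with a gripper value outside its range is refused whole. The fingers move at their own pace and stop on an object; FORCE is the grip in N (left out, the last holds). Time passes only in rows, so rows that repeat a pose let the fingers close, or fill a call up. It gives the time, the measured TCP pose, the force, the opening and the grip force at its end, in the units of the state.
- robot.sense(): the state, without advancing time (a new reading comes with each control period).
- vision.grab_frame(name): name is "scene" or "top" or "wrist"; returns a dict with "image" (384x512x3 uint8, blue, green, red), "z_map" (384x512 float32, m along the optical axis (not along the pixel's ray), 0 where there is no reading), "fx", "fy", "cx", "cy" (pixels), "D" ([k1, k2, p1, p2, k3] as OpenCV has them; the pictures are not rectified), "camera_from_world" (4x4, takes a point from world to camera coordinates). Camera axes: x right, y down, z forward; pixel columns grow to the right and rows downward; lengths in m; the calibration is good to about 2 mm. A picture is of the moment at which its call begins.
- robot.finish_job(): hands the job in; it is judged then, once.
Trained networks look in the newest picture that a camera, given by its name, has taken for a name from the list of things; names that differ only in an ending like _2 or _b are one class to them, and where a whole thing is asked for, a point or a joint stands for the part that bears it (a point fixed in the world has none). Each returns a list of dicts, best first, with "confidence" (0 to 1); they miss things now and then, are a little off and sometimes report something else, mostly with a low value. They report only what shows in the picture. A call takes as long as a camera call. They do not tell look-alikes from the thing itself.
- cut_out(label, camera): "mask" (384x512 bool, what is visible of it) and "bbox" ([left, top, right, bottom] in pixels, round what is visible of it).
The state is a dict: "clock": time; "qpos": joint angles; "joint_vel": joint speeds; "effort": joint torques, N m; "position": TCP position; "tcp_rot": TCP orientation; "force": force on the tool from outside, world axes, zero at the start; "torque": the same for the moment, N m; "gripper_width": opening from 0.0 (shut) to 1.0 (fully open); "gripper_force": force on a finger pad.
Only numpy, scipy, OpenCV 4.12 (cv2) and the standard library are available. Lean on these libraries where they do the work, as an engineer would, in place of code of your own. Each camera call takes 0.05 s, during which the arm holds its last target. There are 200 camera calls.

## Working session

There is one attempt and no reset: what is moved stays moved. The work goes in short steps, Python scripts to look and compute and a shell command to move; the robot and the scene stay as the last step left them, time stands still between calls to the robot, and variables do not carry over. Pictures are saved under pics/ and viewed, at most 14 in all, crops included, and the job is handed in when it is done.

```bash
mkdir -p pics; cat > h.py <<'E'
import numpy as np, cv2
from bench import robot, vision, cut_out
from scipy.spatial.transform import Rotation as R
def pts(f, mask=None):
    z=f["z_map"]; m=(z>0) if mask is None else (mask&(z>0))
    v,u=np.nonzero(m)
    K=np.array([[f["fx"],0,f["cx"]],[0,f["fy"],f["cy"]],[0,0,1]])
    n=cv2.undistortPoints(np.stack([u,v],1).astype(float)[:,None],K,np.array(f["D"],float))[:,0]
    d=z[v,u]; c=np.c_[n*d[:,None],d,np.ones(len(d))]
    return (np.linalg.inv(f["camera_from_world"])@c.T).T[:,:3],u,v
def rel(target):
    s=robot.sense(); r=R.from_rotvec(s["tcp_rot"])
    return r.inv().apply(np.array(target)-s["position"])
E
python3 - <<'E'
from h import *
np.set_printoptions(precision=4,suppress=True)
for c in ["scene","top"]:
    f=vision.grab_frame(c); cv2.imwrite(f"pics/{c}0.png",f["image"])
    for l in ["strip_1_mid","vise_jaw","knob_grip","lamp_pivot","lamp_handle","start_button_top","glue","tape_rule","bits"]:
        for d in cut_out(l,c):
            p,u,v=pts(f,d["mask"])
            print(c,l,round(d["confidence"],2),np.array(d["bbox"]),np.median(p,0) if len(p) else None,(p.min(0),p.max(0)) if len(p) else "")
s=robot.sense();print({k:np.array(v) for k,v in s.items()}, R.from_rotvec(s["tcp_rot"]).as_matrix())
E
```

```text
scene strip_1_mid 0.53 [297.8 167.6 317.6 188.6] [ 0.523  -0.3035  0.0168] (array([ 0.5084, -0.3776, -0.0019]), array([ 0.5533, -0.2503,  0.028 ]))
scene vise_jaw 0.97 [245.6 194.7 304.2 233.8] [ 0.5022 -0.0321  0.0519] (array([ 0.3864, -0.0662,  0.0283]), array([ 0.6275, -0.0144,  0.0618]))
scene vise_jaw 0.18 [274.  160.2 292.5 182.6] [ 0.6178 -0.2859  0.0177] (array([ 0.5757, -0.3547, -0.0058]), array([ 0.6525, -0.1972,  0.0614]))
scene knob_grip 0.56 [278.7 194.3 290.4 205.6] [ 0.5    -0.0908  0.0661] (array([ 0.4748, -0.1655, -0.0056]), array([ 0.5639, -0.0701,  0.0944]))
scene lamp_pivot 0.87 [179.7 230.1 219.2 275.4] [0.5245 0.3457 0.2144] (array([ 0.4386,  0.187 , -0.0036]), array([0.688 , 0.4247, 0.2384]))
scene lamp_pivot 0.56 [204.1 288.4 247.  321.7] [0.3832 0.4052 0.1392] (array([ 0.3448,  0.2797, -0.008 ]), array([0.4759, 0.4674, 0.1629]))
scene lamp_handle 0.72 [209.6 293.3 245.2 324.2] [0.3859 0.4024 0.1392] (array([ 0.36  ,  0.2803, -0.008 ]), array([0.4739, 0.4674, 0.1629]))
scene lamp_handle 0.63 [183.5 229.3 222.3 279.3] [0.5245 0.3456 0.216 ] (array([ 0.4386,  0.
[... 2598 characters left out ...]
ts 0.61 [236.6 139.3 263.3 152. ] [0.7472 0.0952 0.0143] (array([ 0.7275,  0.0506, -0.001 ]), array([0.7698, 0.1367, 0.0369]))
{'clock': array(1.), 'qpos': array([-0.8649,  0.3586,  0.0119, -0.    , -1.2241, -0.2881]), 'joint_vel': array([-0.    , -0.0001, -0.0004,  0.0003, -0.0013, -0.0011]), 'effort': array([ -0.0004, -58.2988,  29.3663,   6.9419,  -0.0007,  -0.    ]), 'position': array([ 0.2738, -0.6169,  0.2313]), 'tcp_rot': array([ 0.6515, -3.0733, -0.0001]), 'force': array([ 0.5227, -0.8013,  0.4296]), 'torque': array([ 0.0059,  0.0199, -0.0495]), 'gripper_force': array(0.), 'gripper_width': array(0.996)} [[-0.914  -0.4058 -0.    ]
 [-0.4058  0.914   0.0001]
 [ 0.      0.0001 -1.    ]]
```

```bash
python3 - <<'E'
import cv2
a=cv2.imread("pics/top0.png")[110:290,110:430]
cv2.imwrite("pics/top0c.png",cv2.resize(a,(800,450),interpolation=cv2.INTER_CUBIC))
E
```

```text
(no output)
```

View pics/top0c.png

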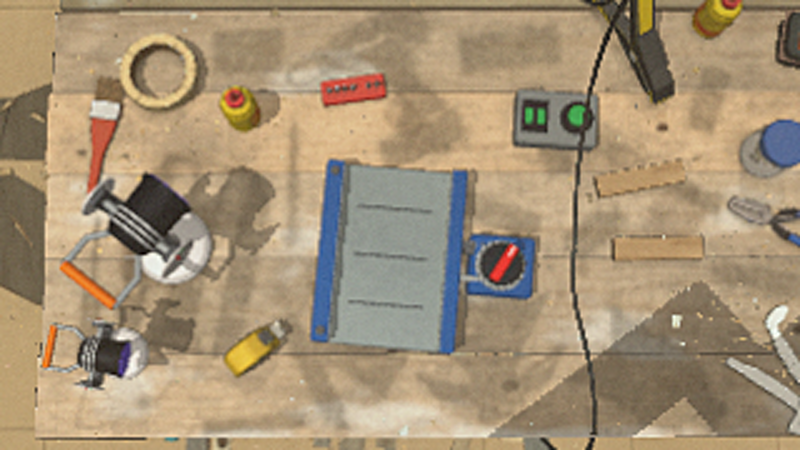

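View pics/scene0.png

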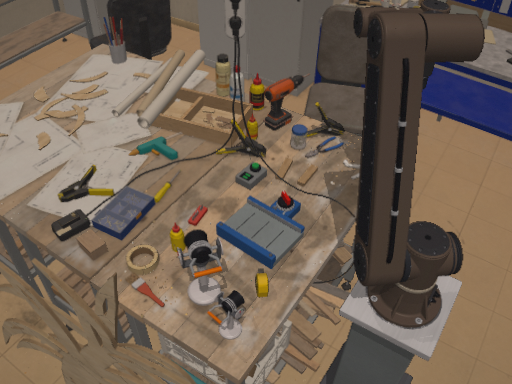

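The top view shows two strips (crop px (640,178) and (658,247)), the vise with its knob at (503,265), the timer at (557,118) with its button at (577,117), and the larger lamp at (150,230). Its orange bar is at (88,285), facing away from the bar. The smaller lamp is a look-alike.

```bash
python3 - <<'E'
from h import *
np.set_printoptions(precision=4,suppress=True)
f=vision.grab_frame("top"); p,u,v=pts(f); hsv=cv2.cvtColor(f["image"],cv2.COLOR_BGR2HSV)[v,u]
def rect(n,m):
    q=p[m]; c,s,a=cv2.minAreaRect(q[:,:2].astype(np.float32)); print(n,len(q),np.array(c),np.array(s),a,"z",np.median(q[:,2]))
def box(x0,x1,y0,y1): return (p[:,0]>x0)&(p[:,0]<x1)&(p[:,1]>y0)&(p[:,1]<y1)
z=p[:,2]
rect("sA",box(.57,.68,-.37,-.22)&(z>.009)&(z<.03))
rect("sB",box(.48,.57,-.39,-.24)&(z>.009)&(z<.03))
blue=(hsv[:,0]>100)&(hsv[:,0]<125)&(hsv[:,1]>130)
rect("fix jaw",box(.37,.66,.08,.2)&blue&(z>.043))
rect("mov jaw",box(.37,.66,-.068,.02)&blue&(z>.043))
red=((hsv[:,0]<8)|(hsv[:,0]>172))&(hsv[:,1]>130)
rect("knob",box(.45,.55,-.15,-.04)&red&(z>.07))
g=(hsv[:,0]>50)&(hsv[:,0]<85)&(hsv[:,1]>100)
rect("btn",box(.65,.75,-.26,-.15)&g)
o=(hsv[:,0]>4)&(hsv[:,0]<18)&(hsv[:,1]>170)
rect("bar",box(.38,.55,.3,.5)&o&(z>.1))
E
python3 -m pendant '[{"tx":-0.05},{"tx":-0.1,"ty":0.02,"az":5},{"tx":-0.15,"ty":0.05,"az":10},{"tx":-0.2,"ty":0.08,"az":15},{"tx":-0.25,"ty":0.1,"az":20}]' 40
```

```text
sA 332 [ 0.6346 -0.2913] [0.0695 0.1345] 5.015832424163818 z 0.018370222765866306
sB 338 [ 0.5352 -0.3174] [0.1226 0.0523] 87.67073822021484 z 0.018377840574661408
fix jaw 375 [0.5213 0.1248] [0.0187 0.2323] 84.91873931884766 z 0.054242273530448415
mov jaw 325 [ 0.5048 -0.05  ] [0.037 0.233] 85.56114959716797 z 0.053185450925927524
knob 60 [ 0.5002 -0.0993] [0.0134 0.0483] 55.71535873413086 z 0.08762371122842916
btn 67 [ 0.6941 -0.182 ] [0.0639 0.0374] 86.71937561035156 z 0.056449122763252646
bar 143 [0.4239 0.4187] [0.0755 0.1149] 52.0279541015625 z 0.2142113729976074schema error: expected keys fingers, tx, ty, tz, ax, ay, az
```

```bash
python3 -m pendant '[{"fingers":0,"tx":-0.045,"ty":0.021,"tz":0,"ax":0,"ay":0,"az":-8},{"fingers":0,"tx":-0.09,"ty":0.042,"tz":0,"ax":0,"ay":0,"az":-16},{"fingers":0,"tx":-0.135,"ty":0.063,"tz":0,"ax":0,"ay":0,"az":-24},{"fingers":0,"tx":-0.18,"ty":0.084,"tz":0,"ax":0,"ay":0,"az":-32},{"fingers":0,"tx":-0.225,"ty":0.105,"tz":0,"ax":0,"ay":0,"az":-40}]' 40
cat >> h.py <<'E'
np.set_printoptions(precision=4,suppress=True)
def go(x,y,z,yaw):
    """tool pointing down, tool-y at world angle yaw deg (mod 180); prints shift and az"""
    s=robot.sense(); M=R.from_rotvec(s["tcp_rot"]).as_matrix()
    cur=np.degrees(np.arctan2(M[1,1],M[0,1])); d=(yaw-cur+90)%180-90
    print("pos",s["position"],"yaw",cur,"q6",s["qpos"][5],"tilt",M[2,:],"shift",M.T@(np.array([x,y,z])-s["position"]),"az",-d,"F",s["force"],"w",s["gripper_width"],"t",s["clock"])
E
python3 -c "
from h import *
go(.535,-.29,.23,177)"
```

```text
clock: 1.55
position: [0.4379, -0.4281, 0.2316]
tcp_rot: [-1.671, 2.66, -0.001]
force: [1.2, -0.5, 0.3]
gripper_width: 0.997
gripper_force: 0.0
pos [ 0.4379 -0.4281  0.2316] yaw 154.25723719797372 q6 0.00617084274184375 tilt [ 0.0001 -0.0006 -1.    ] shift [-0.1666 -0.0274  0.0016] az -22.742762802026277 F [ 1.1738 -0.542   0.2696] w 0.9971055099058479 t 1.55
```

```bash
python3 -m pendant '[{"fingers":0,"tx":-0.04,"ty":-0.006,"tz":0,"ax":0,"ay":0,"az":-6},{"fingers":0,"tx":-0.08,"ty":-0.012,"tz":0,"ax":0,"ay":0,"az":-12},{"fingers":0,"tx":-0.125,"ty":-0.02,"tz":0,"ax":0,"ay":0,"az":-18},{"fingers":0,"tx":-0.165,"ty":-0.027,"tz":0,"ax":0,"ay":0,"az":-23},{"fingers":0,"tx":-0.165,"ty":-0.027,"tz":0,"ax":0,"ay":0,"az":-23}]' | head -2
cat >> h.py <<'E'
def strips(cam="wrist",zlo=.010,zhi=.026,save=None):
    f=vision.grab_frame(cam)
    if save: cv2.imwrite("pics/"+save,f["image"])
    for d in cut_out("strip_1_mid",cam):
        m=cv2.dilate(d["mask"].astype(np.uint8),np.ones((9,9)))>0
        p,u,v=pts(f,m); k=(p[:,2]>zlo)&(p[:,2]<zhi)
        if k.sum()<30: continue
        c,s,a=cv2.minAreaRect(p[k,:2].astype(np.float32))
        if s[0]>s[1]: a-=90   # a: angle of the short side
        print("strip",round(d["confidence"],2),np.array(c),np.array(s),"short-side angle",a,"z",np.median(p[k,2]),"bbox",np.array(d["bbox"]))
E
python3 -c "
from h import *
strips(save='w1.png')
go(.535,-.317,.1,177)"
```

```text
clock: 2.05
position: [0.5362, -0.2899, 0.2313]
pos [ 0.5342 -0.2923  0.2313] yaw 177.03624260857603 q6 0.1285559044725455 tilt [-0.      0.0001 -1.    ] shift [ 0.0246 -0.0021  0.1313] az 0.0362426085760319 F [-0.5082  0.1574  0.2805] w 0.9986082861530543 t 2.15
```

View pics/w1.png

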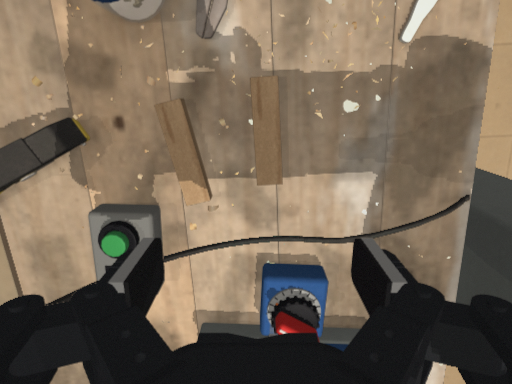

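The wrist view shows the strips at px (266,130) and (184,150), the button at (118,243) and the knob at (295,318). The network missed the strips here, so I'll segment them by height.

```bash
cat >> h.py <<'E'
def strips2(boxpx,zlo=.011,zhi=.026,f=None):
    f=f or vision.grab_frame("wrist"); l,t,r,b=boxpx
    m=np.zeros((384,512),bool); m[t:b,l:r]=1
    p,u,v=pts(f,m); k=(p[:,2]>zlo)&(p[:,2]<zhi)
    g=np.zeros((384,512),np.uint8); g[v[k],u[k]]=1
    g=cv2.morphologyEx(g,cv2.MORPH_OPEN,np.ones((3,3)))
    n,lab,st,_=cv2.connectedComponentsWithStats(g)
    for i in range(1,n):
        if st[i,4]<200: continue
        q=p[lab[v,u]==i]; c,s,a=cv2.minAreaRect(q[:,:2].astype(np.float32))
        if s[0]>s[1]: a-=90
        print("blob px",st[i],np.array(c),np.array(s),"short ang",a,"z",np.median(q[:,2]),"mean",q.mean(0))
    return f
E
python3 -c "
from h import *
strips2((130,50,310,225))"
```

```text
blob px [ 248   79   33  109 2904] [ 0.5255 -0.3173] [0.03   0.1199] short ang 1.0440479516983032 z 0.01816902213364882 mean [ 0.5255 -0.3202  0.0182]
blob px [ 153  102   56  107 2858] [ 0.6207 -0.2975] [0.0307 0.1198] short ang 10.848119735717773 z 0.01814308440042875 mean [ 0.6204 -0.3002  0.018 ]
```

```bash
python3 -m pendant '[{"fingers":0.25,"tx":0.01,"ty":0.003,"tz":0.045,"ax":0,"ay":0,"az":-2},{"fingers":0.25,"tx":0.027,"ty":0.007,"tz":0.09,"ax":0,"ay":0,"az":-4},{"fingers":0.25,"tx":0.027,"ty":0.007,"tz":0.13,"ax":0,"ay":0,"az":-4},{"fingers":0.25,"tx":0.027,"ty":0.007,"tz":0.16,"ax":0,"ay":0,"az":-4},{"fingers":0.25,"tx":0.027,"ty":0.007,"tz":0.18,"ax":0,"ay":0,"az":-4}]' | head -1
python3 -c "
from h import *
go(.5255,-.319,.005,1)"
```

```text
clock: 2.7
pos [ 0.5229 -0.321   0.0487] yaw -179.2419950187172 q6 0.2461123102155878 tilt [-0.0009  0.0029 -1.    ] shift [-0.0019 -0.0027  0.0437] az -0.24199501871720486 F [-0.4406  0.0228  0.4719] w 0.7492823953427797 t 2.7
```

```bash
python3 -m pendant '[{"fingers":0.25,"tx":-0.002,"ty":-0.002,"tz":0.02,"ax":0,"ay":0,"az":0},{"fingers":0.25,"tx":-0.002,"ty":-0.002,"tz":0.04,"ax":0,"ay":0,"az":0},{"fingers":0.25,"tx":-0.002,"ty":-0.002,"tz":0.044,"ax":0,"ay":0,"az":0},{"fingers":0.8,"tx":-0.002,"ty":-0.002,"tz":0.044,"ax":0,"ay":0,"az":0},{"fingers":1,"tx":-0.002,"ty":-0.002,"tz":0.044,"ax":0,"ay":0,"az":0}]' 50
python3 -m pendant '[{"fingers":1,"tx":0,"ty":0,"tz":0,"ax":0,"ay":0,"az":0},{"fingers":1,"tx":0,"ty":0,"tz":0,"ax":0,"ay":0,"az":0},{"fingers":1,"tx":0,"ty":0,"tz":0,"ax":0,"ay":0,"az":0},{"fingers":1,"tx":0,"ty":0,"tz":-0.02,"ax":0,"ay":0,"az":0},{"fingers":1,"tx":0,"ty":0,"tz":-0.05,"ax":0,"ay":0,"az":0}]'
python3 -c "
from h import *
go(.514-.005-.055,.046+.005,.13,-5)"
```

```text
clock: 3.2
position: [0.5275, -0.3187, 0.0083]
tcp_rot: [-2.238, 2.204, -0.002]
force: [0.4, 1.0, 0.2]
gripper_width: 0.421
gripper_force: 0.0
clock: 3.7
position: [0.5258, -0.3173, 0.0564]
tcp_rot: [2.238, -2.203, -0.005]
force: [0.4, -0.9, 0.4]
gripper_width: 0.336
gripper_force: 49.5
pos [ 0.5258 -0.3173  0.0564] yaw -179.08481961777153 q6 0.242083662103528 tilt [-0.0014  0.0034 -1.    ] shift [-0.3695  0.0662 -0.0729] az 5.9151803822284705 F [ 0.4025 -0.9168  0.4173] w 0.336024132857199 t 3.7
```

```bash
python3 -m pendant '[{"fingers":1,"tx":-0.03,"ty":0,"tz":-0.035,"ax":0,"ay":0,"az":0},{"fingers":1,"tx":-0.07,"ty":0.01,"tz":-0.065,"ax":0,"ay":0,"az":1},{"fingers":1,"tx":-0.115,"ty":0.02,"tz":-0.08,"ax":0,"ay":0,"az":2},{"fingers":1,"tx":-0.16,"ty":0.03,"tz":-0.08,"ax":0,"ay":0,"az":3},{"fingers":1,"tx":-0.205,"ty":0.04,"tz":-0.08,"ax":0,"ay":0,"az":4}]' | tail -2
python3 -c "
from h import *
f=vision.grab_frame('wrist'); cv2.imwrite('pics/w2.png',f['image'])
go(.4587,.0478,.13,-5)"
```

```text
gripper_width: 0.332
gripper_force: 49.5
pos [ 0.4818 -0.1075  0.1382] yaw 176.89950836240988 q6 -0.23096949231603447 tilt [-0.0021 -0.0017 -1.    ] shift [-0.1538  0.0315  0.0084] az 1.8995083624098754 F [-6.2369  4.9044 -3.8125] w 0.3308092264774138 t 4.25
```

View pics/w2.png

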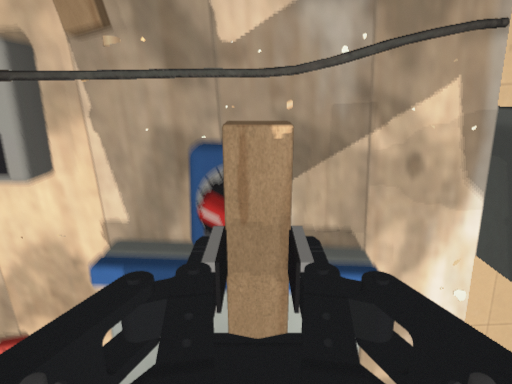

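The strip sits centred and square in the fingers, passing over the knob at (212,208).

```bash
python3 -m pendant '[{"fingers":1,"tx":-0.045,"ty":0.01,"tz":0,"ax":0,"ay":0,"az":0},{"fingers":1,"tx":-0.09,"ty":0.02,"tz":0,"ax":0,"ay":0,"az":1},{"fingers":1,"tx":-0.135,"ty":0.03,"tz":0,"ax":0,"ay":0,"az":2},{"fingers":1,"tx":-0.154,"ty":0.031,"tz":0.01,"ax":0,"ay":0,"az":2},{"fingers":1,"tx":-0.154,"ty":0.031,"tz":0.03,"ax":0,"ay":0,"az":2}]' | tail -2
python3 - <<'E'
from h import *
f=vision.grab_frame('top'); p,u,v=pts(f); hsv=cv2.cvtColor(f["image"],cv2.COLOR_BGR2HSV)[v,u]
blue=(hsv[:,0]>100)&(hsv[:,0]<125)&(hsv[:,1]>130)&(p[:,2]>.045)&(p[:,2]<.06)
go(.4587,.0478,.04,-5)
E
```

```text
gripper_width: 0.332
gripper_force: 49.5
pos [0.4598 0.0431 0.1049] yaw 175.05945496881174 q6 -0.606260546953386 tilt [-0.0002  0.0015 -1.    ] shift [-0.0045  0.0014  0.0649] az 0.0594549688117354 F [-2.2515 -0.4078 -4.1806] w 0.3323075376273741 t 4.8
```

```bash
python3 -m pendant '[{"fingers":1,"tx":-0.004,"ty":0.001,"tz":0.02,"ax":0,"ay":0,"az":0},{"fingers":1,"tx":-0.004,"ty":0.001,"tz":0.04,"ax":0,"ay":0,"az":0},{"fingers":1,"tx":-0.004,"ty":0.001,"tz":0.055,"ax":0,"ay":0,"az":0},{"fingers":1,"tx":-0.004,"ty":0.001,"tz":0.063,"ax":0,"ay":0,"az":0},{"fingers":1,"tx":-0.004,"ty":0.001,"tz":0.067,"ax":0,"ay":0,"az":0}]' | tail -2
python3 -c "
from h import *
go(.4587,.0478,.036,-5)"
```

```text
gripper_width: 0.336
gripper_force: 49.6
pos [0.4603 0.0456 0.04  ] yaw 174.91363127672838 q6 -0.6150632900201727 tilt [ 0.0005  0.0007 -1.    ] shift [-0.0021  0.0018  0.004 ] az -0.08636872327161882 F [-0.2387 -0.1659 -0.7385] w 0.33565723980294193 t 5.3
```

```bash
python3 -m pendant '[{"fingers":1,"tx":-0.001,"ty":0,"tz":0.001,"ax":0,"ay":0,"az":0},{"fingers":1,"tx":-0.001,"ty":0,"tz":0.002,"ax":0,"ay":0,"az":0},{"fingers":0.45,"tx":-0.001,"ty":0,"tz":0.002,"ax":0,"ay":0,"az":0},{"fingers":0.4,"tx":-0.001,"ty":0,"tz":0.002,"ax":0,"ay":0,"az":0},{"fingers":0.4,"tx":-0.001,"ty":0,"tz":0.002,"ax":0,"ay":0,"az":0}]'
python3 -m pendant '[{"fingers":0.4,"tx":0,"ty":0,"tz":-0.02,"ax":0,"ay":0,"az":0},{"fingers":0.4,"tx":0,"ty":0,"tz":-0.06,"ax":0,"ay":0,"az":0},{"fingers":0.4,"tx":0.02,"ty":0,"tz":-0.1,"ax":0,"ay":0,"az":0},{"fingers":0.3,"tx":0.06,"ty":-0.02,"tz":-0.13,"ax":0,"ay":0,"az":0},{"fingers":0.3,"tx":0.105,"ty":-0.05,"tz":-0.15,"ax":0,"ay":0,"az":0}]'
python3 -c "
from h import *
go(.6206,-.299,.15,10.8)"
```

```text
clock: 5.8
position: [0.4608, 0.0471, 0.0387]
tcp_rot: [-2.121, 2.317, -0.0]
force: [0.2, -0.2, -0.2]
gripper_width: 0.596
gripper_force: 0.0
clock: 6.3
position: [0.4969, -0.0531, 0.1877]
tcp_rot: [-2.122, 2.311, -0.004]
force: [1.7, 1.6, 0.6]
gripper_width: 0.703
gripper_force: 0.0
pos [ 0.4969 -0.0531  0.1877] yaw 175.1083421751276 q6 -0.37321770922550596 tilt [-0.0016 -0.0046 -1.    ] shift [ 0.2345 -0.1441  0.038 ] az -15.691657824872408 F [1.6587 1.5967 0.583 ] w 0.7025799123587526 t 6.3
```

Continue to strip A, then look at it (it may have been knocked).

```bash
python3 -m pendant '[{"fingers":0.25,"tx":0.04,"ty":-0.025,"tz":0,"ax":0,"ay":0,"az":-4},{"fingers":0.25,"tx":0.08,"ty":-0.05,"tz":0,"ax":0,"ay":0,"az":-8},{"fingers":0.25,"tx":0.12,"ty":-0.08,"tz":-0.01,"ax":0,"ay":0,"az":-12},{"fingers":0.25,"tx":0.16,"ty":-0.11,"tz":-0.01,"ax":0,"ay":0,"az":-16},{"fingers":0.25,"tx":0.2,"ty":-0.14,"tz":-0.01,"ax":0,"ay":0,"az":-16}]' | head -2
python3 -c "
from h import *
strips2((130,10,420,230))
f=vision.grab_frame('top'); strips2((200,160,320,270),.042,.051,f); strips2((325,160,420,240),.011,.026,f)
go(.6206,-.299,.05,10.8)"
```

```text
clock: 6.8
position: [0.6182, -0.2655, 0.1947]
blob px [ 247   71   31  121 3637] [ 0.6205 -0.2973] [0.0298 0.1195] short ang 10.638936042785645 z 0.018176535891137213 mean [ 0.6214 -0.3003  0.0182]
blob px [145 168  68  22 299] [ 0.6963 -0.2367] [0.0032 0.0723] short ang 84.67537689208984 z 0.018800675687881074 mean [ 0.6957 -0.237   0.0188]
pos [ 0.6189 -0.2681  0.1922] yaw -169.27528220695945 q6 0.30669675937774105 tilt [ 0.0003  0.0019 -1.    ] shift [0.0306 0.0038 0.1422] az -0.0752822069594572 F [-0.4112  0.1791 -0.1436] w 0.7450749027457522 t 6.9
```

```bash
python3 -m pendant '[{"fingers":0.25,"tx":0.015,"ty":0.001,"tz":0.045,"ax":0,"ay":0,"az":0},{"fingers":0.25,"tx":0.03,"ty":0.002,"tz":0.09,"ax":0,"ay":0,"az":0},{"fingers":0.25,"tx":0.03,"ty":0.002,"tz":0.13,"ax":0,"ay":0,"az":0},{"fingers":0.25,"tx":0.03,"ty":0.002,"tz":0.155,"ax":0,"ay":0,"az":0},{"fingers":0.25,"tx":0.03,"ty":0.002,"tz":0.165,"ax":0,"ay":0,"az":0}]' | head -1
python3 -c "
from h import *
go(.6207,-.299,.005,10.7)"
```

```text
clock: 7.4
pos [ 0.6189 -0.2928  0.0258] yaw -169.10016351112264 q6 0.3488450627000235 tilt [-0.0022  0.0046 -1.    ] shift [ 0.0065 -0.0006  0.0208] az 0.1998364888773949 F [ 0.418  -0.0948 -0.2525] w 0.7521692179768211 t 7.4
```

```bash
python3 -m pendant '[{"fingers":0.25,"tx":0.002,"ty":-0.001,"tz":0.015,"ax":0,"ay":0,"az":0},{"fingers":0.25,"tx":0.002,"ty":-0.001,"tz":0.021,"ax":0,"ay":0,"az":0},{"fingers":0.25,"tx":0.002,"ty":-0.001,"tz":0.021,"ax":0,"ay":0,"az":0},{"fingers":1,"tx":0.002,"ty":-0.001,"tz":0.021,"ax":0,"ay":0,"az":0},{"fingers":1,"tx":0.002,"ty":-0.001,"tz":0.021,"ax":0,"ay":0,"az":0}]' 50
python3 -m pendant '[{"fingers":1,"tx":0,"ty":0,"tz":0,"ax":0,"ay":0,"az":0},{"fingers":1,"tx":0,"ty":0,"tz":0,"ax":0,"ay":0,"az":0},{"fingers":1,"tx":0,"ty":0,"tz":-0.02,"ax":0,"ay":0,"az":0},{"fingers":1,"tx":0,"ty":0,"tz":-0.06,"ax":0,"ay":0,"az":0},{"fingers":1,"tx":0,"ty":0,"tz":-0.1,"ax":0,"ay":0,"az":0}]'
python3 -c "
from h import *
go(.568,.038,.14,-5)"
```

```text
clock: 7.9
position: [0.6232, -0.2951, 0.0095]
tcp_rot: [-2.423, 1.999, -0.003]
force: [0.1, -0.6, 0.5]
gripper_width: 0.418
gripper_force: 0.7
clock: 8.4
position: [0.6217, -0.2949, 0.1087]
tcp_rot: [2.422, -1.999, -0.003]
force: [1.8, -1.1, -0.5]
gripper_width: 0.331
gripper_force: 49.5
pos [ 0.6217 -0.2949  0.1087] yaw -169.06578075574362 q6 0.3513582108358508 tilt [-0.0008  0.0018 -1.    ] shift [-0.337  -0.0104 -0.0311] az 15.934219244256383 F [ 1.7975 -1.1119 -0.5018] w 0.33068835720332046 t 8.4
```

```bash
python3 -m pendant '[{"fingers":1,"tx":-0.04,"ty":-0.002,"tz":-0.02,"ax":0,"ay":0,"az":2},{"fingers":1,"tx":-0.085,"ty":-0.004,"tz":-0.031,"ax":0,"ay":0,"az":5},{"fingers":1,"tx":-0.13,"ty":-0.006,"tz":-0.031,"ax":0,"ay":0,"az":8},{"fingers":1,"tx":-0.175,"ty":-0.008,"tz":-0.031,"ax":0,"ay":0,"az":11},{"fingers":1,"tx":-0.22,"ty":-0.009,"tz":-0.031,"ax":0,"ay":0,"az":14}]' | tail -2
python3 -c "
from h import *
go(.568,.041,.13,-5)"
```

```text
gripper_width: 0.334
gripper_force: 49.5
pos [ 0.589  -0.0757  0.1396] yaw 176.79775818974542 q6 -0.25677637682284304 tilt [-0.0004 -0.0008 -1.    ] shift [-0.1153  0.0275  0.0096] az 1.797758189745423 F [ 0.966   0.7224 -1.1089] w 0.33359110996841695 t 8.9
```

```bash
python3 -m pendant '[{"fingers":1,"tx":-0.045,"ty":0.01,"tz":0,"ax":0,"ay":0,"az":1},{"fingers":1,"tx":-0.09,"ty":0.02,"tz":0,"ax":0,"ay":0,"az":2},{"fingers":1,"tx":-0.114,"ty":0.027,"tz":0.01,"ax":0,"ay":0,"az":2},{"fingers":1,"tx":-0.114,"ty":0.027,"tz":0.03,"ax":0,"ay":0,"az":2},{"fingers":1,"tx":-0.114,"ty":0.027,"tz":0.045,"ax":0,"ay":0,"az":2}]' | tail -2
python3 -c "
from h import *
go(.568,.041,.036,-5)"
```

```text
gripper_width: 0.331
gripper_force: 49.5
pos [0.5682 0.0392 0.0939] yaw 175.0494998135097 q6 -0.49831442076434107 tilt [-0.0006 -0.0004 -1.    ] shift [-0.0017  0.0004  0.0579] az 0.04949981350969779 F [ 0.5891 -0.0071 -1.027 ] w 0.3312737417906765 t 9.4
```

```bash
python3 -m pendant '[{"fingers":1,"tx":-0.001,"ty":0,"tz":0.02,"ax":0,"ay":0,"az":0},{"fingers":1,"tx":-0.001,"ty":0,"tz":0.04,"ax":0,"ay":0,"az":0},{"fingers":1,"tx":-0.001,"ty":0,"tz":0.05,"ax":0,"ay":0,"az":0},{"fingers":1,"tx":-0.001,"ty":0,"tz":0.056,"ax":0,"ay":0,"az":0},{"fingers":1,"tx":-0.001,"ty":0,"tz":0.056,"ax":0,"ay":0,"az":0}]' | tail -5
python3 -m pendant '[{"fingers":1,"tx":0,"ty":0,"tz":0,"ax":0,"ay":0,"az":0},{"fingers":0.4,"tx":0,"ty":0,"tz":0,"ax":0,"ay":0,"az":0},{"fingers":0.4,"tx":0,"ty":0,"tz":0,"ax":0,"ay":0,"az":0},{"fingers":0.4,"tx":0,"ty":0,"tz":0,"ax":0,"ay":0,"az":0},{"fingers":0.4,"tx":0,"ty":0,"tz":-0.02,"ax":0,"ay":0,"az":0}]'
python3 -m pendant '[{"fingers":0.4,"tx":0.005,"ty":0,"tz":-0.04,"ax":0,"ay":0,"az":0},{"fingers":0.3,"tx":0.03,"ty":0.02,"tz":-0.08,"ax":0,"ay":0,"az":0},{"fingers":0.2,"tx":0.02,"ty":0.04,"tz":-0.12,"ax":0,"ay":0,"az":0},{"fingers":0,"tx":-0.02,"ty":0.06,"tz":-0.16,"ax":0,"ay":0,"az":0},{"fingers":0,"tx":-0.07,"ty":0.06,"tz":-0.18,"ax":0,"ay":0,"az":0}]'
python3 - <<'E'
from h import *
f=vision.grab_frame('wrist'); cv2.imwrite('pics/w3.png',f['image'])
strips2((0,0,512,384),.041,.051,f)
go(.5,-.1,.2,-5)
E
```

```text
position: [0.5686, 0.0388, 0.0396]
tcp_rot: [2.122, -2.317, 0.0]
force: [-5.6, 0.0, 10.3]
gripper_width: 0.33
gripper_force: 50.7
clock: 10.4
position: [0.5671, 0.0384, 0.0562]
tcp_rot: [2.118, -2.315, -0.003]
force: [-0.1, -1.1, 0.8]
gripper_width: 0.602
gripper_force: 0.0
clock: 10.9
position: [0.5141, 0.1021, 0.2364]
tcp_rot: [-2.116, 2.317, -0.002]
force: [2.8, 1.2, -0.0]
gripper_width: 1.005
gripper_force: 0.0
blob px [ 180   40   37  123 3739] [0.569  0.0371] [0.1193 0.0305] short ang -5.110298156738281 z 0.048133390593541214 mean [0.5682 0.0342 0.0481]
blob px [ 289   42   35  122 3668] [0.4615 0.0484] [0.1185 0.0302] short ang -5.047554016113281 z 0.048183412126011904 mean [0.4616 0.0452 0.0481]
pos [0.5171 0.1084 0.2393] yaw 174.98699022172687 q6 -0.6670006465600176 tilt [-0.0052 -0.0086 -0.9999] shift [ 0.2093 -0.0008  0.0382] az -0.013009778273129768 F [3.8595 4.608  3.885 ] w 1.0015231955560175 t 10.95
```

View pics/w3.png

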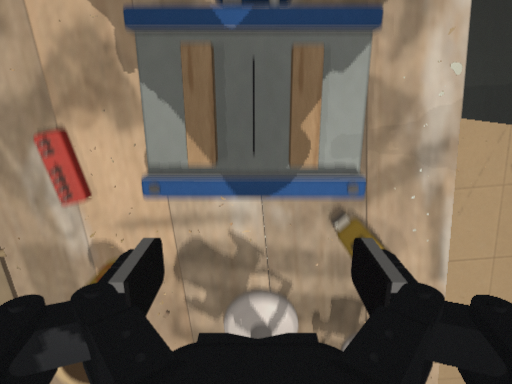

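Both strips lie square in the vise, at px (198,103) and (307,105). Next is the knob.

```bash
python3 -m pendant '[{"fingers":0,"tx":0.045,"ty":0,"tz":0,"ax":0,"ay":0,"az":-8},{"fingers":0,"tx":0.09,"ty":0,"tz":0,"ax":0,"ay":0,"az":-16},{"fingers":0,"tx":0.135,"ty":0,"tz":0.01,"ax":0,"ay":0,"az":-24},{"fingers":0,"tx":0.175,"ty":0,"tz":0.02,"ax":0,"ay":0,"az":-32},{"fingers":0,"tx":0.19,"ty":0,"tz":0.03,"ax":0,"ay":0,"az":-40}]' | head -1
python3 -c "
from h import *
go(.495,-.08,.2,55.7)"
```

```text
clock: 11.45
pos [ 0.4974 -0.0893  0.2026] yaw -144.83375627798262 q6 0.40206199684732813 tilt [ 0.0002 -0.0002 -1.    ] shift [-0.009  -0.0034  0.0026] az -20.533756277982604 F [-0.2092  0.2718 -0.6857] w 1.0034819169301816 t 11.45
```

```bash
python3 -m pendant '[{"fingers":0,"tx":0,"ty":0,"tz":0,"ax":0,"ay":0,"az":-7},{"fingers":0,"tx":0,"ty":0,"tz":0,"ax":0,"ay":0,"az":-14},{"fingers":0,"tx":0,"ty":0,"tz":0.02,"ax":0,"ay":0,"az":-20},{"fingers":0,"tx":0,"ty":0,"tz":0.02,"ax":0,"ay":0,"az":-20},{"fingers":0,"tx":0,"ty":0,"tz":0.02,"ax":0,"ay":0,"az":-20}]' | head -1
python3 - <<'E'
from h import *
f=vision.grab_frame('wrist'); cv2.imwrite('pics/w4.png',f['image']); p,u,v=pts(f); hsv=cv2.cvtColor(f["image"],cv2.COLOR_BGR2HSV)[v,u]
k=((hsv[:,0]<8)|(hsv[:,0]>172))&(hsv[:,1]>130)&(np.hypot(p[:,0]-.5,p[:,1]+.1)<.05)&(p[:,2]>.08)
print(k.sum(),cv2.minAreaRect(p[k,:2].astype(np.float32)),np.median(p[k],0))
go(.5,-.099,.064,55.7)
E
```

```text
clock: 11.95
1028 ((0.5020186901092529, -0.10156890749931335), (0.013923759572207928, 0.05072035640478134), 55.746273040771484) [ 0.5018 -0.1015  0.0866]
pos [ 0.4983 -0.0868  0.1833] yaw -125.21074205542244 q6 0.7394082461891338 tilt [ 0.0002  0.0002 -1.    ] shift [0.0084 0.009  0.1193] az -0.9107420554224746 F [-0.6052  0.3088  0.7677] w 0.99995122146103 t 12.0
```

View pics/w4.png

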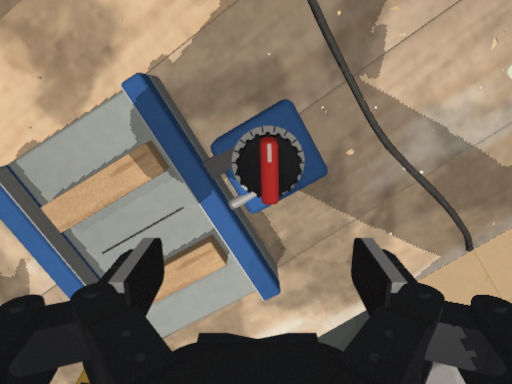

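The knob's red bar is at px (269,170), upright in the picture, so the tool is square to it.

```bash
python3 -m pendant '[{"fingers":0.2,"tx":0.006,"ty":0.005,"tz":0.035,"ax":0,"ay":0,"az":-1},{"fingers":0.3,"tx":0.012,"ty":0.01,"tz":0.07,"ax":0,"ay":0,"az":-1},{"fingers":0.3,"tx":0.012,"ty":0.01,"tz":0.095,"ax":0,"ay":0,"az":-1},{"fingers":0.3,"tx":0.012,"ty":0.01,"tz":0.11,"ax":0,"ay":0,"az":-1},{"fingers":0.3,"tx":0.012,"ty":0.01,"tz":0.116,"ax":0,"ay":0,"az":-1}]' | tail -2
python3 -c "
from h import *
go(.502,-.1016,.066,55.7)"
```

```text
gripper_width: 0.698
gripper_force: 0.0
pos [ 0.5018 -0.1019  0.0659] yaw -124.16579781681057 q6 0.7909074989137432 tilt [-0.0012  0.0012 -1.    ] shift [-0.     -0.0004 -0.0001] az 0.1342021831894158 F [0.6509 0.6697 0.3562] w 0.6978419618996559 t 12.5
```

Close on the bar, then turn.

```bash
python3 -m pendant '[{"fingers":1,"tx":0,"ty":0,"tz":0,"ax":0,"ay":0,"az":0},{"fingers":1,"tx":0,"ty":0,"tz":0,"ax":0,"ay":0,"az":0},{"fingers":1,"tx":0,"ty":0,"tz":0,"ax":0,"ay":0,"az":0},{"fingers":1,"tx":0,"ty":0,"tz":0,"ax":0,"ay":0,"az":0},{"fingers":1,"tx":0,"ty":0,"tz":0,"ax":0,"ay":0,"az":0}]' 60
python3 -m pendant '[{"fingers":1,"tx":0,"ty":0,"tz":0,"ax":0,"ay":0,"az":8},{"fingers":1,"tx":0,"ty":0,"tz":0,"ax":0,"ay":0,"az":16},{"fingers":1,"tx":0,"ty":0,"tz":0,"ax":0,"ay":0,"az":24},{"fingers":1,"tx":0,"ty":0,"tz":0,"ax":0,"ay":0,"az":32},{"fingers":1,"tx":0,"ty":0,"tz":0,"ax":0,"ay":0,"az":40}]'
python3 -c "
from h import *
go(.502,-.1016,.066,55.7-40);s=robot.sense();print(s['torque'])"
```

```text
clock: 13.0
position: [0.5029, -0.1019, 0.0681]
tcp_rot: [-3.003, 0.92, -0.003]
force: [-1.6, 0.2, 5.0]
gripper_width: 0.149
gripper_force: 61.2
clock: 13.5
position: [0.5018, -0.1027, 0.0681]
tcp_rot: [2.502, -1.898, 0.001]
force: [-4.9, -4.7, 9.3]
gripper_width: 0.152
gripper_force: 61.8
pos [ 0.5018 -0.1027  0.0681] yaw -164.36833624502265 q6 0.08883778223606684 tilt [ 0.001   0.0004 -1.    ] shift [-0.001  -0.0005  0.0021] az -0.06833624502263547 F [-4.9205 -4.6872  9.3009] w 0.15217920756268563 t 13.5
[-1.6553  1.7823  0.1197]
```

```bash
python3 -m pendant '[{"fingers":1,"tx":0,"ty":0,"tz":-0.002,"ax":0,"ay":0,"az":8},{"fingers":1,"tx":0,"ty":0,"tz":-0.002,"ax":0,"ay":0,"az":16},{"fingers":1,"tx":0,"ty":0,"tz":-0.002,"ax":0,"ay":0,"az":24},{"fingers":1,"tx":0,"ty":0,"tz":-0.002,"ax":0,"ay":0,"az":32},{"fingers":1,"tx":0,"ty":0,"tz":-0.002,"ax":0,"ay":0,"az":40}]' | tail -3
python3 -m pendant '[{"fingers":1,"tx":0,"ty":0,"tz":0,"ax":0,"ay":0,"az":8},{"fingers":1,"tx":0,"ty":0,"tz":0,"ax":0,"ay":0,"az":16},{"fingers":1,"tx":0,"ty":0,"tz":0,"ax":0,"ay":0,"az":24},{"fingers":1,"tx":0,"ty":0,"tz":0,"ax":0,"ay":0,"az":32},{"fingers":1,"tx":0,"ty":0,"tz":0,"ax":0,"ay":0,"az":40}]' | tail -3
python3 -m pendant '[{"fingers":1,"tx":0,"ty":0,"tz":0,"ax":0,"ay":0,"az":8},{"fingers":1,"tx":0,"ty":0,"tz":0,"ax":0,"ay":0,"az":16},{"fingers":1,"tx":0,"ty":0,"tz":0,"ax":0,"ay":0,"az":24},{"fingers":1,"tx":0,"ty":0,"tz":0,"ax":0,"ay":0,"az":32},{"fingers":1,"tx":0,"ty":0,"tz":0,"ax":0,"ay":0,"az":40}]' | tail -3
python3 -c "
from h import *
go(.502,-.1016,.066,55.7-160);s=robot.sense();print(s['torque'])"
```

```text
force: [-2.9, -4.3, -3.4]
gripper_width: 0.151
gripper_force: 61.6
force: [-7.5, 3.8, 0.6]
gripper_width: 0.149
gripper_force: 62.3
force: [-9.4, 12.7, 4.1]
gripper_width: 0.148
gripper_force: 62.6
pos [ 0.499  -0.1006  0.0682] yaw 75.52862993015665 q6 -2.0055545629621276 tilt [ 0.0051  0.0007 -1.    ] shift [-0.0031 -0.0002  0.0022] az -0.17137006984336267 F [-9.3751 12.6565  4.074 ] w 0.14766771421868558 t 15.0
[4.9815 3.3913 0.1112]
```

```bash
python3 -m pendant '[{"fingers":1,"tx":0,"ty":0,"tz":0,"ax":0,"ay":0,"az":8},{"fingers":1,"tx":0,"ty":0,"tz":0,"ax":0,"ay":0,"az":16},{"fingers":1,"tx":0,"ty":0,"tz":0,"ax":0,"ay":0,"az":24},{"fingers":1,"tx":0,"ty":0,"tz":0,"ax":0,"ay":0,"az":32},{"fingers":1,"tx":0,"ty":0,"tz":0,"ax":0,"ay":0,"az":40}]' | tail -3
python3 -m pendant '[{"fingers":1,"tx":0,"ty":0,"tz":0,"ax":0,"ay":0,"az":0},{"fingers":0.4,"tx":0,"ty":0,"tz":0,"ax":0,"ay":0,"az":0},{"fingers":0,"tx":0,"ty":0,"tz":0,"ax":0,"ay":0,"az":0},{"fingers":0,"tx":0,"ty":0,"tz":-0.03,"ax":0,"ay":0,"az":0},{"fingers":0,"tx":0,"ty":0,"tz":-0.06,"ax":0,"ay":0,"az":0}]' | tail -3
python3 - <<'E'
from h import *
go(.502,-.1016,.066,55.7-200)
f=vision.grab_frame('wrist'); cv2.imwrite('pics/w5.png',f['image']); p,u,v=pts(f); hsv=cv2.cvtColor(f["image"],cv2.COLOR_BGR2HSV)[v,u]
k=((hsv[:,0]<8)|(hsv[:,0]>172))&(hsv[:,1]>130)&(np.hypot(p[:,0]-.5,p[:,1]+.1)<.05)&(p[:,2]>.08)
print(k.sum(),cv2.minAreaRect(p[k,:2].astype(np.float32)),np.median(p[k],0))
E
```

```text
force: [-7.1, 18.2, 2.6]
gripper_width: 0.143
gripper_force: 62.4
force: [0.6, 0.7, 0.1]
gripper_width: 0.821
gripper_force: 0.0
pos [ 0.5017 -0.1022  0.1292] yaw 35.93389885984801 q6 -2.6978758443676507 tilt [ 0.0004 -0.0017 -1.    ] shift [0.0003 0.0007 0.0632] az 0.2338988598480114 F [0.565  0.6975 0.1251] w 0.8211510039583775 t 16.0
1600 ((0.5013970136642456, -0.10088872909545898), (0.014019031077623367, 0.05109461769461632), 36.08302307128906) [ 0.501  -0.1003  0.0865]
```

```bash
for i in 1; do python3 -m pendant '[{"fingers":0,"tx":0,"ty":0,"tz":0,"ax":0,"ay":0,"az":-8.5},{"fingers":0,"tx":0,"ty":0,"tz":0,"ax":0,"ay":0,"az":-17},{"fingers":0,"tx":0,"ty":0,"tz":0,"ax":0,"ay":0,"az":-25.5},{"fingers":0,"tx":0,"ty":0,"tz":0,"ax":0,"ay":0,"az":-34},{"fingers":0,"tx":0,"ty":0,"tz":0,"ax":0,"ay":0,"az":-42.5}]' >/dev/null
python3 -m pendant '[{"fingers":0,"tx":0,"ty":0,"tz":0,"ax":0,"ay":0,"az":-8.5},{"fingers":0,"tx":0,"ty":0,"tz":0,"ax":0,"ay":0,"az":-17},{"fingers":0,"tx":0,"ty":0,"tz":0,"ax":0,"ay":0,"az":-25.5},{"fingers":0,"tx":0,"ty":0,"tz":0,"ax":0,"ay":0,"az":-34},{"fingers":0,"tx":0,"ty":0,"tz":0,"ax":0,"ay":0,"az":-42.5}]' >/dev/null
python3 -m pendant '[{"fingers":0,"tx":0,"ty":0,"tz":0,"ax":0,"ay":0,"az":-8.5},{"fingers":0,"tx":0,"ty":0,"tz":0,"ax":0,"ay":0,"az":-17},{"fingers":0,"tx":0,"ty":0,"tz":0,"ax":0,"ay":0,"az":-25.5},{"fingers":0,"tx":0,"ty":0,"tz":0,"ax":0,"ay":0,"az":-34},{"fingers":0,"tx":0,"ty":0,"tz":0,"ax":0,"ay":0,"az":-42.5}]' >/dev/null
python3 -m pendant '[{"fingers":0,"tx":0,"ty":0,"tz":0,"ax":0,"ay":0,"az":-8.5},{"fingers":0,"tx":0,"ty":0,"tz":0,"ax":0,"ay":0,"az":-17},{"fingers":0,"tx":0,"ty":0,"tz":0,"ax":0,"ay":0,"az":-25.5},{"fingers":0.2,"tx":0,"ty":0,"tz":0.01,"ax":0,"ay":0,"az":-34},{"fingers":0.3,"tx":0,"ty":0,"tz":0.02,"ax":0,"ay":0,"az":-42.5}]' >/dev/null; done
python3 -c "
from h import *
go(.5005,-.0998,.068,35.9)"
```

```text
pos [ 0.5027 -0.1021  0.1091] yaw -153.72689974233194 q6 0.27529675973057766 tilt [ 0.0008 -0.0017 -1.    ] shift [-0.0031  0.001   0.0411] az -9.626899742331943 F [-0.1629  0.3561  0.0653] w 0.7048115101159079 t 18.05
```

```bash
python3 -m pendant '[{"fingers":0.3,"tx":-0.003,"ty":0.001,"tz":0,"ax":0,"ay":0,"az":-8},{"fingers":0.3,"tx":-0.003,"ty":0.001,"tz":0.015,"ax":0,"ay":0,"az":-9.6},{"fingers":0.3,"tx":-0.003,"ty":0.001,"tz":0.035,"ax":0,"ay":0,"az":-9.6},{"fingers":0.3,"tx":-0.003,"ty":0.001,"tz":0.04,"ax":0,"ay":0,"az":-9.6},{"fingers":1,"tx":-0.003,"ty":0.001,"tz":0.04,"ax":0,"ay":0,"az":-9.6}]' 60 | tail -5
python3 -m pendant '[{"fingers":1,"tx":0,"ty":0,"tz":0,"ax":0,"ay":0,"az":0},{"fingers":1,"tx":0,"ty":0,"tz":0,"ax":0,"ay":0,"az":0},{"fingers":1,"tx":0,"ty":0,"tz":0,"ax":0,"ay":0,"az":0},{"fingers":1,"tx":0,"ty":0,"tz":0,"ax":0,"ay":0,"az":0},{"fingers":1,"tx":0,"ty":0,"tz":0,"ax":0,"ay":0,"az":5}]'
python3 -c "
from h import *
go(.5005,-.0998,.068,30.9);s=robot.sense();print(s['torque'],s['effort'])"
```

```text
position: [0.4996, -0.0999, 0.0684]
tcp_rot: [2.792, -1.438, -0.002]
force: [0.3, 0.4, -0.7]
gripper_width: 0.55
gripper_force: 0.0
clock: 19.05
position: [0.5005, -0.0997, 0.0699]
tcp_rot: [-2.727, 1.558, -0.002]
force: [-2.1, 0.0, 6.5]
gripper_width: 0.148
gripper_force: 60.9
pos [ 0.5005 -0.0997  0.0699] yaw -149.46629286839266 q6 0.34340328514631474 tilt [ 0.0009 -0.0012 -1.    ] shift [0.0001 0.0001 0.0019] az -0.36629286839263386 F [-2.085   0.009   6.5369] w 0.14780363524605736 t 19.05
[-0.0906  0.5926  0.0551] [  0.1764 -39.8542  20.5905   4.4321   0.581    2.4622]
```

```bash
python3 -m pendant '[{"fingers":1,"tx":0,"ty":0,"tz":-0.001,"ax":0,"ay":0,"az":8},{"fingers":1,"tx":0,"ty":0,"tz":-0.001,"ax":0,"ay":0,"az":16},{"fingers":1,"tx":0,"ty":0,"tz":-0.001,"ax":0,"ay":0,"az":24},{"fingers":1,"tx":0,"ty":0,"tz":-0.001,"ax":0,"ay":0,"az":32},{"fingers":1,"tx":0,"ty":0,"tz":-0.001,"ax":0,"ay":0,"az":40}]' | tail -3
python3 -c "
from h import *
s=robot.sense();print(s['torque'],s['effort'][5])"
python3 -m pendant '[{"fingers":1,"tx":0,"ty":0,"tz":0,"ax":0,"ay":0,"az":8},{"fingers":1,"tx":0,"ty":0,"tz":0,"ax":0,"ay":0,"az":16},{"fingers":1,"tx":0,"ty":0,"tz":0,"ax":0,"ay":0,"az":24},{"fingers":1,"tx":0,"ty":0,"tz":0,"ax":0,"ay":0,"az":32},{"fingers":1,"tx":0,"ty":0,"tz":0,"ax":0,"ay":0,"az":40}]' | tail -3
python3 -c "
from h import *
s=robot.sense();print(s['torque'],s['effort'][5],s['qpos'][5])
f=vision.grab_frame('wrist'); cv2.imwrite('pics/w6.png',f['image'])"
```

```text
force: [4.4, -2.2, -7.2]
gripper_width: 0.148
gripper_force: 59.5
[-0.8587 -1.4852  0.12  ] 2.195635288953781
force: [5.9, -5.8, -8.8]
gripper_width: 0.146
gripper_force: 59.2
[-2.0386 -2.2885  0.139 ] 2.127103731036186 -1.0579211973681304
```

View pics/w6.png

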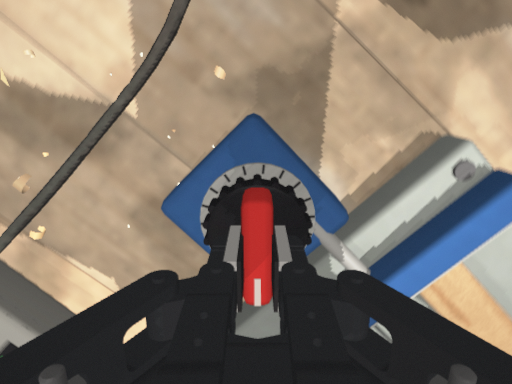

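The bar is held and the jaw has come up to the strips. I'll keep turning and watch the torque.

```bash
python3 -m pendant '[{"fingers":1,"tx":0,"ty":0,"tz":0.001,"ax":0,"ay":0,"az":5},{"fingers":1,"tx":0,"ty":0,"tz":0.001,"ax":0,"ay":0,"az":10},{"fingers":1,"tx":0,"ty":0,"tz":0.001,"ax":0,"ay":0,"az":15},{"fingers":1,"tx":0,"ty":0,"tz":0.001,"ax":0,"ay":0,"az":20},{"fingers":1,"tx":0,"ty":0,"tz":0.001,"ax":0,"ay":0,"az":25}]' | tail -3
python3 -c "
from h import *
s=robot.sense();print(s['torque'],s['effort'][5],s['qpos'][5])"
python3 -m pendant '[{"fingers":1,"tx":0,"ty":0,"tz":0,"ax":0,"ay":0,"az":5},{"fingers":1,"tx":0,"ty":0,"tz":0,"ax":0,"ay":0,"az":10},{"fingers":1,"tx":0,"ty":0,"tz":0,"ax":0,"ay":0,"az":15},{"fingers":1,"tx":0,"ty":0,"tz":0,"ax":0,"ay":0,"az":20},{"fingers":1,"tx":0,"ty":0,"tz":0,"ax":0,"ay":0,"az":25}]' | tail -3
python3 -c "
from h import *
s=robot.sense();print(s['torque'],s['effort'][5],s['qpos'][5])"
```

```text
force: [3.2, -6.5, 0.1]
gripper_width: 0.15
gripper_force: 60.4
[-2.4044 -1.2693  0.1964] 1.2282265350222588 -1.4920080365058093
force: [3.7, -8.5, 0.7]
gripper_width: 0.146
gripper_force: 60.3
[-3.3436 -1.431   0.2131] 1.2255417555570602 -1.928352271931025
```

```bash
python3 -m pendant '[{"fingers":1,"tx":0,"ty":0,"tz":0,"ax":0,"ay":0,"az":5},{"fingers":1,"tx":0,"ty":0,"tz":0,"ax":0,"ay":0,"az":10},{"fingers":1,"tx":0,"ty":0,"tz":0,"ax":0,"ay":0,"az":15},{"fingers":1,"tx":0,"ty":0,"tz":0,"ax":0,"ay":0,"az":20},{"fingers":1,"tx":0,"ty":0,"tz":0,"ax":0,"ay":0,"az":25}]' | tail -3
python3 -c "
from h import *
s=robot.sense();print(s['torque'],s['effort'][5],s['qpos'][5])"
python3 -m pendant '[{"fingers":1,"tx":0,"ty":0,"tz":0,"ax":0,"ay":0,"az":0},{"fingers":0.4,"tx":0,"ty":0,"tz":0,"ax":0,"ay":0,"az":0},{"fingers":0.3,"tx":0,"ty":0,"tz":0,"ax":0,"ay":0,"az":0},{"fingers":0,"tx":0,"ty":0,"tz":-0.04,"ax":0,"ay":0,"az":0},{"fingers":0,"tx":0,"ty":0,"tz":-0.09,"ax":0,"ay":0,"az":0}]' | tail -3
python3 - <<'E'
from h import *
f=vision.grab_frame('top'); cv2.imwrite('pics/t2.png',f['image']); 
cv2.imwrite("pics/t2c.png",cv2.resize(f["image"][120:290,110:350],(800,566),interpolation=cv2.INTER_CUBIC))
p,u,v=pts(f); hsv=cv2.cvtColor(f["image"],cv2.COLOR_BGR2HSV)[v,u]
def rect(n,m):
    q=p[m]; c,s,a=cv2.minAreaRect(q[:,:2].astype(np.float32)); print(n,len(q),np.array(c),np.array(s),a,"z",np.median(q[:,2]))
def box(x0,x1,y0,y1): return (p[:,0]>x0)&(p[:,0]<x1)&(p[:,1]>y0)&(p[:,1]<y1)
z=p[:,2]
o=(hsv[:,0]>4)&(hsv[:,0]<18)&(hsv[:,1]>170)
rect("bar",box(.40,.52,.36,.5)&o&(z>.17))
for zz in (.17,.2,.21,.22,.23):
  m=box(.4,.65,.25,.5)&(z>zz)&(z<zz+.01); print(zz,m.sum(),p[m].min(0) if m.any() else "",p[m].max(0) if m.any() else "")
# dials/fork: whole lamp blob & white foot
m=box(.45,.65,.22,.45)&(z<.05)&(z>.01)&(hsv[:,1]<50)&(hsv[:,2]>120); print("foot pts",m.sum(),p[m,:2].min(0),p[m,:2].max(0))
go(.424,.419,.25,0)
E
```

```text
force: [3.4, -10.7, -0.4]
gripper_width: 0.143
gripper_force: 60.3
[-4.0708 -1.3075  0.2796] 1.2273761630058289 -2.364699549451679
force: [2.9, 0.5, 0.3]
gripper_width: 0.819
gripper_force: 0.0
bar 104 [0.4651 0.3871] [0.0744 0.0119] 53.2248649597168 z 0.21493225010899986
0.17 12 [0.4891 0.2822 0.1702] [0.5818 0.3824 0.1797]
0.2 217 [0.4383 0.2743 0.2   ] [0.5892 0.4182 0.21  ]
0.21 344 [0.4382 0.2767 0.2101] [0.5965 0.4197 0.22  ]
0.22 411 [0.4826 0.2785 0.22  ] [0.5911 0.4145 0.23  ]
0.23 74 [0.4959 0.2905 0.23  ] [0.5811 0.3506 0.2377]
foot pts 324 [0.4833 0.2867] [0.5746 0.3743]
pos [ 0.5034 -0.0998  0.168 ] yaw 55.66069280035246 q6 -2.3612922043033513 tilt [-0.0077  0.004  -1.    ] shift [ 0.3575  0.3839 -0.0833] az 55.66069280035246 F [ 3.8477  0.134  10.0276] w 0.9026870361412954 t 22.15
```

View pics/t2c.png

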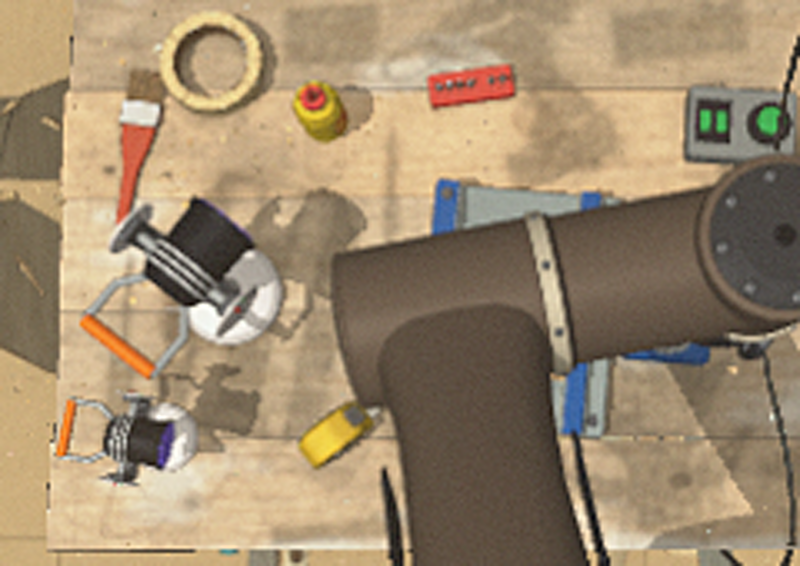

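The top view shows both lamps undisturbed. The big lamp's orange bar is at crop (118,348) and its dials at (130,228) and (235,303). The vise is hidden by the arm, so I'll check it once the arm has moved.

```bash
python3 -m pendant '[{"fingers":0.3,"tx":0.02,"ty":0.025,"tz":-0.035,"ax":0,"ay":0,"az":-8},{"fingers":0.3,"tx":0.045,"ty":0.055,"tz":-0.065,"ax":0,"ay":0,"az":-16},{"fingers":0.3,"tx":0.07,"ty":0.088,"tz":-0.09,"ax":0,"ay":0,"az":-24},{"fingers":0.3,"tx":0.098,"ty":0.122,"tz":-0.11,"ax":0,"ay":0,"az":-32},{"fingers":0.3,"tx":0.126,"ty":0.156,"tz":-0.13,"ax":0,"ay":0,"az":-40}]' | tail -3
python3 -c "
from h import *
go(.465,.387,.32,143)"
```

```text
force: [0.7, -0.2, -0.6]
gripper_width: 0.705
gripper_force: 0.0
pos [0.4837 0.1021 0.2903] yaw 95.86587349007783 q6 -2.0744629781234822 tilt [-0.0012  0.0011 -1.    ] shift [-0.0106  0.2854 -0.0294] az -47.13412650992217 F [ 0.6964 -0.2495 -0.641 ] w 0.7047740310755026 t 22.65
```

```bash
python3 -m pendant '[{"fingers":0.3,"tx":0,"ty":0.04,"tz":-0.015,"ax":0,"ay":0,"az":-8},{"fingers":0.3,"tx":0,"ty":0.085,"tz":-0.03,"ax":0,"ay":0,"az":-16},{"fingers":0.3,"tx":0,"ty":0.13,"tz":-0.03,"ax":0,"ay":0,"az":-24},{"fingers":0.3,"tx":0,"ty":0.175,"tz":-0.03,"ax":0,"ay":0,"az":-32},{"fingers":0.3,"tx":0,"ty":0.21,"tz":-0.03,"ax":0,"ay":0,"az":-40}]' | tail -3
python3 - <<'E'
from h import *
f=vision.grab_frame('wrist'); cv2.imwrite('pics/w7.png',f['image'])
p,u,v=pts(f); hsv=cv2.cvtColor(f["image"],cv2.COLOR_BGR2HSV)[v,u]
o=(hsv[:,0]>4)&(hsv[:,0]<18)&(hsv[:,1]>170)&(p[:,2]>.17)&(p[:,1]>.3)
if o.sum(): print(o.sum(),cv2.minAreaRect(p[o,:2].astype(np.float32)),p[o].mean(0),np.percentile(p[o,2],[5,50,95]))
t=vision.grab_frame('top'); p,u,v=pts(t); hsv=cv2.cvtColor(t["image"],cv2.COLOR_BGR2HSV)[v,u]
cv2.imwrite("pics/t3c.png",cv2.resize(t["image"][160:270,220:340],(654,600),interpolation=cv2.INTER_CUBIC))
go(.465,.387,.32,143)
E
```

```text
force: [0.4, -0.5, -0.1]
gripper_width: 0.698
gripper_force: 0.0
662 ((0.45696544647216797, 0.3735165596008301), (0.10734798014163971, 0.021623533219099045), 59.8237190246582) [0.4624 0.3828 0.218 ] [0.2133 0.2161 0.2174]
pos [0.4631 0.3131 0.3179] yaw 136.00328756448985 q6 -1.7119717213110877 tilt [ 0.0007  0.0006 -1.    ] shift [-0.0545  0.05   -0.0021] az -6.9967124355101475 F [-0.6093 -0.2989  0.425 ] w 0.6986864913633232 t 23.25
```

View pics/w7.png

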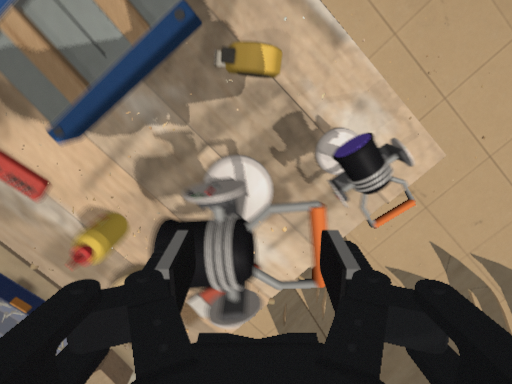

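View pics/t3c.png

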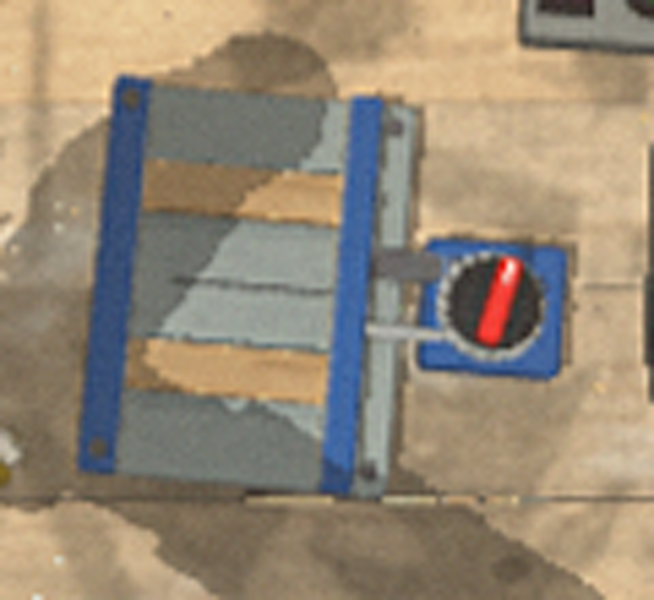

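The top crop shows both strips clamped between the jaws. The knob bar has come to rest a bit short of where the tool left it, so I'll give it a little more turn later. The wrist view has the big lamp's bar at px (319,247), its foot at (240,190) and its dials at (213,195) and (233,305).

```bash
cat >> h.py <<'E'
from scipy.optimize import least_squares
def lamp(cam,barbox=None):
    f=vision.grab_frame(cam); p,u,v=pts(f); hsv=cv2.cvtColor(f["image"],cv2.COLOR_BGR2HSV)[v,u]
    o=(hsv[:,0]>4)&(hsv[:,0]<18)&(hsv[:,1]>170)&(p[:,2]>.18)&(p[:,2]<.27)&(p[:,1]>.3)
    g=np.zeros((384,512),np.uint8); g[v[o],u[o]]=1
    n,lab,st,_=cv2.connectedComponentsWithStats(g); i=1+np.argmax(st[1:,4]); q=p[lab[v,u]==i]
    zt=np.percentile(q[:,2],85); q=q[q[:,2]>zt-.012]; c,s,a=cv2.minAreaRect(q[:,:2].astype(np.float32))
    if s[0]<s[1]: a+=90
    print("bar",st[i],np.array(c),np.array(s),"long ang",a,"mean",q.mean(0),"ztop",zt)
    m=(p[:,2]>.006)&(p[:,2]<.045)&(hsv[:,1]<45)&(hsv[:,2]>110)&(np.hypot(p[:,0]-.528,p[:,1]-.336)<.07)
    hull=cv2.convexHull(p[m,:2].astype(np.float32))[:,0]
    r=least_squares(lambda c:np.hypot(*(hull-c).T)-.052,[.528,.336],loss="soft_l1",f_scale=.002)
    print("foot",m.sum(),r.x,np.median(p[m,2]),"resid",np.abs(r.fun).mean())
    return f
E
python3 - <<'E'
from h import *
f=lamp("wrist"); lamp("top")
p,u,v=pts(f); hsv=cv2.cvtColor(f["image"],cv2.COLOR_BGR2HSV)[v,u]
k=((hsv[:,0]<8)|(hsv[:,0]>172))&(hsv[:,1]>130)
# knob angle from top
t=vision.grab_frame('top'); p,u,v=pts(t); hsv=cv2.cvtColor(t["image"],cv2.COLOR_BGR2HSV)[v,u]
k=((hsv[:,0]<8)|(hsv[:,0]>172))&(hsv[:,1]>130)&(np.hypot(p[:,0]-.5,p[:,1]+.1)<.05)&(p[:,2]>.07)
print("knob",k.sum(),cv2.minAreaRect(p[k,:2].astype(np.float32)))
E
```

```text
bar [ 306  202   19   85 1012] [0.4657 0.3872] [0.0757 0.0124] long ang 52.51491928100586 mean [0.464  0.3829 0.2152] ztop 0.21666689239345993
foot 2003 [0.5327 0.3376] 0.016882327717063217 resid 0.0006658198138065245Traceback (most recent call last):
  File "<stdin>", line 2, in <module>
  File "h.py", line 48, in lamp
    n,lab,st,_=cv2.connectedComponentsWithStats(g); i=1+np.argmax(st[1:,4]); q=p[lab[v,u]==i]
                                                        ~~~~~~~~~^^^^^^^^^^
    return _wrapfunc(a, 'argmax', axis=axis, out=out, **kwds)
    return bound(*args, **kwds)
ValueError: attempt to get argmax of an empty sequence
```

```bash
python3 -m pendant '[{"fingers":0.35,"tx":-0.03,"ty":0.025,"tz":0,"ax":0,"ay":0,"az":-4},{"fingers":0.35,"tx":-0.055,"ty":0.05,"tz":0.01,"ax":0,"ay":0,"az":-7},{"fingers":0.35,"tx":-0.055,"ty":0.05,"tz":0.04,"ax":0,"ay":0,"az":-7},{"fingers":0.35,"tx":-0.055,"ty":0.05,"tz":0.06,"ax":0,"ay":0,"az":-7},{"fingers":0.35,"tx":-0.055,"ty":0.05,"tz":0.065,"ax":0,"ay":0,"az":-7}]' | tail -3
python3 - <<'E'
from h import *
lamp("wrist")
go(.4657,.3872,.193,143)
E
```

```text
force: [-0.0, 0.1, 0.2]
gripper_width: 0.649
gripper_force: 0.0
bar [ 255  159   23  121 2449] [0.4657 0.3879] [0.0759 0.0129] long ang 52.303707122802734 mean [0.4643 0.3859 0.2153] ztop 0.21661678234286602
foot 3279 [0.5328 0.3367] 0.017194641238069963 resid 0.0011945400697880543
pos [0.4665 0.3821 0.2522] yaw 142.43289085977662 q6 -1.6651749546810173 tilt [ 0.0029  0.0001 -1.    ] shift [-0.0037  0.0038  0.0592] az -0.5671091402233799 F [-0.6418  1.3672 -1.3148] w 0.650926367355603 t 23.9
```

```bash
python3 -m pendant '[{"fingers":0.35,"tx":-0.003,"ty":0.003,"tz":0.02,"ax":0,"ay":0,"az":-0.5},{"fingers":0.35,"tx":-0.003,"ty":0.003,"tz":0.045,"ax":0,"ay":0,"az":-0.5},{"fingers":0.35,"tx":-0.003,"ty":0.003,"tz":0.058,"ax":0,"ay":0,"az":-0.5},{"fingers":0.8,"tx":-0.003,"ty":0.003,"tz":0.058,"ax":0,"ay":0,"az":-0.5},{"fingers":1,"tx":-0.003,"ty":0.003,"tz":0.058,"ax":0,"ay":0,"az":-0.5}]' 40 | tail -5
python3 -m pendant '[{"fingers":1,"tx":0,"ty":0,"tz":0,"ax":0,"ay":0,"az":0},{"fingers":1,"tx":0,"ty":0,"tz":0,"ax":0,"ay":0,"az":0},{"fingers":1,"tx":0,"ty":0,"tz":0,"ax":0,"ay":0,"az":0},{"fingers":1,"tx":0,"ty":0,"tz":0,"ax":0,"ay":0,"az":0},{"fingers":1,"tx":0,"ty":0,"tz":0,"ax":0,"ay":0,"az":0}]'
python3 -c "
from h import *
go(.4657,.3872,.193,143)"
```

```text
position: [0.467, 0.3879, 0.1972]
tcp_rot: [-1.402, 2.81, 0.0]
force: [0.5, 0.2, 0.8]
gripper_width: 0.323
gripper_force: 0.0
clock: 24.9
position: [0.4657, 0.3895, 0.1973]
tcp_rot: [-1.402, 2.809, 0.005]
force: [-7.1, 4.3, 2.5]
gripper_width: 0.147
gripper_force: 38.9
pos [0.4657 0.3895 0.1973] yaw 143.0562675730461 q6 -1.6607982112638937 tilt [-0.0029  0.002  -1.    ] shift [ 0.0018 -0.0014  0.0043] az 0.05626757304611374 F [-7.068   4.2565  2.5185] w 0.14740987530943667 t 24.9
```

```bash
python3 -m pendant '[{"fingers":1,"tx":-0.0117,"ty":-0.0008,"tz":0,"ax":0,"ay":0,"az":8},{"fingers":1,"tx":-0.0233,"ty":-0.0033,"tz":0,"ax":0,"ay":0,"az":16},{"fingers":1,"tx":-0.0343,"ty":-0.0073,"tz":0,"ax":0,"ay":0,"az":24},{"fingers":1,"tx":-0.0447,"ty":-0.0128,"tz":0,"ax":0,"ay":0,"az":32},{"fingers":1,"tx":-0.0543,"ty":-0.0197,"tz":0,"ax":0,"ay":0,"az":40}]'
python3 -m pendant '[{"fingers":1,"tx":-0.006,"ty":-0.0002,"tz":0,"ax":0,"ay":0,"az":4},{"fingers":1,"tx":-0.0117,"ty":-0.0008,"tz":0,"ax":0,"ay":0,"az":8},{"fingers":1,"tx":-0.0178,"ty":-0.0019,"tz":0,"ax":0,"ay":0,"az":12.2},{"fingers":1,"tx":-0.0238,"ty":-0.0034,"tz":0,"ax":0,"ay":0,"az":16.4},{"fingers":1,"tx":-0.0238,"ty":-0.0034,"tz":0,"ax":0,"ay":0,"az":16.4}]'
python3 -c "
from h import *
go(.5377,.422,.197,86.6)"
```

```text
clock: 25.4
position: [0.515, 0.4203, 0.1974]
tcp_rot: [-0.348, 3.121, 0.002]
force: [-2.4, -1.4, 2.1]
gripper_width: 0.147
gripper_force: 39.5
clock: 25.9
position: [0.5395, 0.4218, 0.1972]
tcp_rot: [0.095, 3.139, 0.002]
force: [-1.3, 0.3, 2.2]
gripper_width: 0.146
gripper_force: 40.0
pos [0.5395 0.4218 0.1972] yaw 86.54421537854795 q6 -2.5788535755143687 tilt [-0.0012  0.0014 -1.    ] shift [0.0018 0.0001 0.0002] az -0.0557846214520481 F [-1.3178  0.3394  2.1937] w 0.14643787076788214 t 25.9
```

```bash
python3 -m pendant '[{"fingers":1,"tx":0,"ty":-0.0004,"tz":-0.0117,"ax":-8,"ay":0,"az":0},{"fingers":1,"tx":0,"ty":-0.0025,"tz":-0.0234,"ax":-16,"ay":0,"az":0},{"fingers":1,"tx":0,"ty":-0.0057,"tz":-0.0337,"ax":-23.4,"ay":0,"az":0},{"fingers":1,"tx":0,"ty":-0.0057,"tz":-0.0337,"ax":-23.4,"ay":0,"az":0},{"fingers":1,"tx":0,"ty":-0.0057,"tz":-0.0337,"ax":-23.4,"ay":0,"az":0}]'
python3 - <<'E'
from h import *
go(.5377,.422,.197,86.6)
s=robot.sense(); M=R.from_rotvec(s["tcp_rot"]).as_matrix(); b=s["position"]-.013*M[:,2]; print("bar est",b,M)
f=vision.grab_frame('scene'); cv2.imwrite("pics/s2c.png",cv2.resize(f["image"][190:310,150:290],(700,600),interpolation=cv2.INTER_CUBIC))
E
```

```text
clock: 26.4
position: [0.5388, 0.4156, 0.2317]
tcp_rot: [0.089, 3.061, 0.636]
force: [-2.3, 1.1, 3.3]
gripper_width: 0.144
gripper_force: 41.2
pos [0.5388 0.4156 0.2317] yaw 86.68396885498022 q6 -2.254508939270691 tilt [-0.0021  0.3984 -0.9172] shift [ 0.0015 -0.008   0.0344] az 0.08396885498022755 F [-2.2966  1.0973  3.2956] w 0.14398725119494746 t 26.4
bar est [0.5385 0.4104 0.2436] [[-0.9983  0.0531  0.0253]
 [ 0.0588  0.9157  0.3976]
 [-0.0021  0.3984 -0.9172]]
```

View pics/s2c.png

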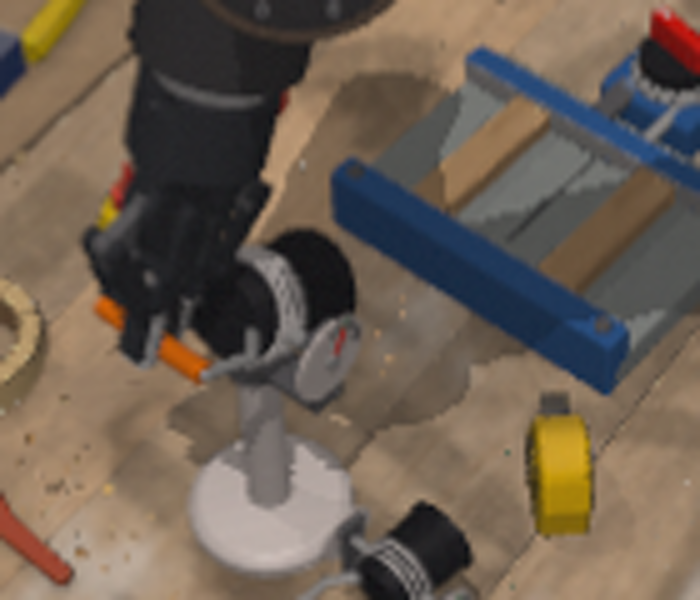

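The lamp now faces the vise, and its dial needle (px (340,340)) is near the mark. I'll release, back out along the fingers, and measure.

```bash
python3 -m pendant '[{"fingers":0.7,"tx":0,"ty":0,"tz":0,"ax":0,"ay":0,"az":0},{"fingers":0.6,"tx":0,"ty":0,"tz":0,"ax":0,"ay":0,"az":0},{"fingers":0.6,"tx":0,"ty":0,"tz":0,"ax":0,"ay":0,"az":0},{"fingers":0.6,"tx":0,"ty":0,"tz":-0.03,"ax":0,"ay":0,"az":0},{"fingers":0.5,"tx":0,"ty":0,"tz":-0.06,"ax":0,"ay":0,"az":0}]' | tail -3
python3 -m pendant '[{"fingers":0.4,"tx":0,"ty":0,"tz":-0.03,"ax":8,"ay":0,"az":0},{"fingers":0.3,"tx":0,"ty":-0.02,"tz":-0.05,"ax":16,"ay":0,"az":0},{"fingers":0.3,"tx":0,"ty":-0.05,"tz":-0.05,"ax":23.4,"ay":0,"az":0},{"fingers":0.3,"tx":0,"ty":-0.08,"tz":-0.05,"ax":23.4,"ay":0,"az":0},{"fingers":0.3,"tx":0,"ty":-0.08,"tz":-0.05,"ax":23.4,"ay":0,"az":0}]' | tail -3
python3 - <<'E'
from h import *
go(.502,-.1,.2,55.7)
for c in ("wrist","top"):
    try: f=lamp(c)
    except Exception as e: print(c,e)
cv2.imwrite("pics/t4.png",f["image"])
p,u,v=pts(f); hsv=cv2.cvtColor(f["image"],cv2.COLOR_BGR2HSV)[v,u]
k=((hsv[:,0]<8)|(hsv[:,0]>172))&(hsv[:,1]>130)&(np.hypot(p[:,0]-.5,p[:,1]+.1)<.05)&(p[:,2]>.07)
print("knob",k.sum(),k.sum() and cv2.minAreaRect(p[k,:2].astype(np.float32)))
E
```

```text
force: [0.8, 0.6, 0.7]
gripper_width: 0.5
gripper_force: 0.0
force: [-0.1, -0.6, 2.0]
gripper_width: 0.704
gripper_force: 0.0
pos [0.5303 0.2972 0.2962] yaw 86.66977842584004 q6 -2.460901524882611 tilt [ 0.0032 -0.004  -1.    ] shift [ 0.0048 -0.3978  0.0978] az 30.969778425840033 F [-0.1217 -0.5904  1.9801] w 0.7038558999733185 t 27.45
bar [ 413  150   43  114 2677] [0.5383 0.4098] [0.0133 0.0756] long ang 175.0518035888672 mean [0.5359 0.4083 0.2464] ztop 0.24854018817036197
foot 1076 [0.535  0.3369] 0.016987845038383742 resid 0.004596738964459215
bar [131 200   5  10  39] [0.5154 0.4124] [0.0114 0.0252] long ang 179.1827621459961 mean [0.5139 0.4116 0.2469] ztop 0.24814244589144144
foot 276 [0.5346 0.3367] 0.016397197085940007 resid 0.0036573868815989404
knob 63 ((0.5006833672523499, -0.10012559592723846), (0.01378572080284357, 0.04911208897829056), 72.21553802490234)
```

Lamp reads tilt ≈ 0.52 and facing −94.5° (target −93.4°), which is good. Back to the knob for a further slip.

```bash
python3 -m pendant '[{"fingers":0.3,"tx":0,"ty":-0.045,"tz":0,"ax":0,"ay":0,"az":3},{"fingers":0.3,"tx":0,"ty":-0.09,"tz":0,"ax":0,"ay":0,"az":6},{"fingers":0.3,"tx":0,"ty":-0.135,"tz":0,"ax":0,"ay":0,"az":9},{"fingers":0.3,"tx":0,"ty":-0.18,"tz":0.01,"ax":0,"ay":0,"az":12},{"fingers":0.3,"tx":0,"ty":-0.225,"tz":0.02,"ax":0,"ay":0,"az":14.5}]' | tail -3
python3 -m pendant '[{"fingers":0.3,"tx":0,"ty":-0.045,"tz":0.01,"ax":0,"ay":0,"az":0},{"fingers":0.3,"tx":0,"ty":-0.09,"tz":0.02,"ax":0,"ay":0,"az":0},{"fingers":0.3,"tx":0,"ty":-0.13,"tz":0.04,"ax":0,"ay":0,"az":0},{"fingers":0.3,"tx":0.02,"ty":-0.16,"tz":0.07,"ax":0,"ay":0,"az":0},{"fingers":0.3,"tx":0.04,"ty":-0.16,"tz":0.1,"ax":0,"ay":0,"az":0}]' | tail -3
python3 - <<'E'
from h import *
f=vision.grab_frame('wrist'); p,u,v=pts(f); hsv=cv2.cvtColor(f["image"],cv2.COLOR_BGR2HSV)[v,u]
k=((hsv[:,0]<8)|(hsv[:,0]>172))&(hsv[:,1]>130)&(np.hypot(p[:,0]-.5,p[:,1]+.1)<.05)&(p[:,2]>.08)
print(k.sum(),cv2.minAreaRect(p[k,:2].astype(np.float32)),np.median(p[k],0))
go(.5005,-.0998,.069,72)
E
```

```text
force: [0.4, -0.2, 0.4]
gripper_width: 0.699
gripper_force: 0.0
force: [0.3, 2.0, -0.4]
gripper_width: 0.704
gripper_force: 0.0
771 ((0.49841779470443726, -0.10035404562950134), (0.013529946096241474, 0.04618873819708824), 71.78973388671875) [ 0.4943 -0.0989  0.0865]
pos [ 0.4249 -0.067   0.1734] yaw 71.85067293853018 q6 -2.1890753663336686 tilt [ 0.0063 -0.0012 -1.    ] shift [-0.0827 -0.0075  0.1039] az -0.149327061469819 F [-7.9458 -0.7112 -7.978 ] w 0.699237543872296 t 28.6
```

```bash
python3 -m pendant '[{"fingers":0.3,"tx":-0.045,"ty":-0.004,"tz":0,"ax":0,"ay":0,"az":0},{"fingers":0.3,"tx":-0.083,"ty":-0.007,"tz":0.02,"ax":0,"ay":0,"az":0},{"fingers":0.3,"tx":-0.083,"ty":-0.007,"tz":0.06,"ax":0,"ay":0,"az":0},{"fingers":0.3,"tx":-0.083,"ty":-0.007,"tz":0.09,"ax":0,"ay":0,"az":0},{"fingers":0.3,"tx":-0.083,"ty":-0.007,"tz":0.101,"ax":0,"ay":0,"az":0}]' 80 | tail -3
python3 -c "
from h import *
go(.5005,-.0998,.069,72)"
python3 -m pendant '[{"fingers":0.3,"tx":0,"ty":0,"tz":0,"ax":0,"ay":0,"az":0},{"fingers":1,"tx":0,"ty":0,"tz":0,"ax":0,"ay":0,"az":0},{"fingers":1,"tx":0,"ty":0,"tz":0,"ax":0,"ay":0,"az":0},{"fingers":1,"tx":0,"ty":0,"tz":0,"ax":0,"ay":0,"az":0},{"fingers":1,"tx":0,"ty":0,"tz":0,"ax":0,"ay":0,"az":0}]' 80
python3 -c "
from h import *
go(.5005,-.0998,.069,72)"
```

```text
force: [-0.2, 1.3, -0.1]
gripper_width: 0.697
gripper_force: 0.0
pos [ 0.5071 -0.098   0.0751] yaw 72.11165387021367 q6 -2.0721218805702977 tilt [ 0.0037 -0.0017 -1.    ] shift [ 0.0057 -0.0038  0.0061] az 0.11165387021367223 F [-0.1841  1.3291 -0.0795] w 0.6971986594245702 t 29.1
clock: 29.6
position: [0.5082, -0.1008, 0.0802]
tcp_rot: [0.484, 3.103, -0.007]
force: [-2.9, -19.3, 9.4]
gripper_width: 0.13
gripper_force: 78.2
pos [ 0.5082 -0.1008  0.0802] yaw 72.27717402440894 q6 -2.0715876972313336 tilt [-0.0021 -0.0041 -1.    ] shift [ 0.0077 -0.0013  0.0112] az 0.2771740244089358 F [ -2.8724 -19.286    9.4353] w 0.13022944353926968 t 29.6
```

```bash
python3 -m pendant '[{"fingers":0.5,"tx":0,"ty":0,"tz":0,"ax":0,"ay":0,"az":0},{"fingers":0.3,"tx":0,"ty":0,"tz":0,"ax":0,"ay":0,"az":0},{"fingers":0.3,"tx":0.0,"ty":0,"tz":0,"ax":0,"ay":0,"az":0},{"fingers":0.3,"tx":0.0,"ty":0,"tz":0,"ax":0,"ay":0,"az":0},{"fingers":0.3,"tx":0,"ty":0,"tz":0,"ax":0,"ay":0,"az":0}]' | tail -3
python3 -c "
from h import *
go(.5005,-.0998,.069,72)"
```

```text
force: [0.3, 0.4, 1.0]
gripper_width: 0.704
gripper_force: 0.0
pos [ 0.5082 -0.0976  0.0778] yaw 72.16002488581721 q6 -2.071897687834551 tilt [-0.0003  0.0003 -1.    ] shift [ 0.0066 -0.0044  0.0088] az 0.16002488581720797 F [0.3141 0.3889 0.999 ] w 0.7038588906902352 t 30.1
```

```bash
python3 -m pendant '[{"fingers":0.3,"tx":0.003,"ty":-0.002,"tz":0.004,"ax":0,"ay":0,"az":0},{"fingers":0.3,"tx":0.0066,"ty":-0.0044,"tz":0.0085,"ax":0,"ay":0,"az":0},{"fingers":0.3,"tx":0.0066,"ty":-0.0044,"tz":0.0085,"ax":0,"ay":0,"az":0},{"fingers":0.3,"tx":0.0066,"ty":-0.0044,"tz":0.0085,"ax":0,"ay":0,"az":0},{"fingers":1,"tx":0.0066,"ty":-0.0044,"tz":0.0085,"ax":0,"ay":0,"az":0}]' 80 | tail -3
python3 -m pendant '[{"fingers":1,"tx":0,"ty":0,"tz":0,"ax":0,"ay":0,"az":0},{"fingers":1,"tx":0,"ty":0,"tz":0,"ax":0,"ay":0,"az":0},{"fingers":1,"tx":0,"ty":0,"tz":0,"ax":0,"ay":0,"az":0},{"fingers":1,"tx":0,"ty":0,"tz":0,"ax":0,"ay":0,"az":4},{"fingers":1,"tx":0,"ty":0,"tz":0,"ax":0,"ay":0,"az":8}]' 80
python3 -c "
from h import *
go(.5005,-.0998,.069,64);print(robot.sense()['torque'])"
```

```text
force: [-0.2, 0.4, -0.6]
gripper_width: 0.545
gripper_force: 0.0
clock: 31.1
position: [0.5005, -0.1003, 0.0695]
tcp_rot: [0.706, 3.061, -0.0]
force: [-0.8, -0.6, 1.7]
gripper_width: 0.141
gripper_force: 78.1
pos [ 0.5005 -0.1003  0.0695] yaw 64.00551869809613 q6 -2.2126183944335542 tilt [-0.0004 -0.0002 -1.    ] shift [0.0002 0.0005 0.0005] az 0.005518698096125263 F [-0.7734 -0.6017  1.7463] w 0.1410184567356305 t 31.1
[-0.3408  0.4238  0.1741]
```

```bash
python3 -m pendant '[{"fingers":1,"tx":0,"ty":0,"tz":0,"ax":0,"ay":0,"az":4},{"fingers":1,"tx":0,"ty":0,"tz":0,"ax":0,"ay":0,"az":8},{"fingers":1,"tx":0,"ty":0,"tz":0,"ax":0,"ay":0,"az":12},{"fingers":1,"tx":0,"ty":0,"tz":0,"ax":0,"ay":0,"az":16},{"fingers":1,"tx":0,"ty":0,"tz":0,"ax":0,"ay":0,"az":20}]' | tail -3
python3 -c "
from h import *
print(robot.sense()['torque'])"
python3 -m pendant '[{"fingers":1,"tx":0,"ty":0,"tz":0,"ax":0,"ay":0,"az":4},{"fingers":1,"tx":0,"ty":0,"tz":0,"ax":0,"ay":0,"az":8},{"fingers":1,"tx":0,"ty":0,"tz":0,"ax":0,"ay":0,"az":12},{"fingers":1,"tx":0,"ty":0,"tz":0,"ax":0,"ay":0,"az":16},{"fingers":1,"tx":0,"ty":0,"tz":0,"ax":0,"ay":0,"az":18}]' | tail -3
python3 -c "
from h import *
s=robot.sense();print(s['torque'],s['qpos'][5])
f=vision.grab_frame('wrist'); cv2.imwrite('pics/w9.png',f['image']); p,u,v=pts(f); hsv=cv2.cvtColor(f['image'],cv2.COLOR_BGR2HSV)[v,u]
k=((hsv[:,0]<8)|(hsv[:,0]>172))&(hsv[:,1]>130)&(np.hypot(p[:,0]-.5,p[:,1]+.1)<.05)&(p[:,2]>.08)
print(k.sum(),cv2.minAreaRect(p[k,:2].astype(np.float32)))
go(.5,-.1,.1,26)"
```

```text
force: [-1.8, -0.1, 3.0]
gripper_width: 0.142
gripper_force: 78.1
[-0.0834  0.2825  0.1872]
force: [-0.5, 0.4, 2.6]
gripper_width: 0.144
gripper_force: 78.1
[-0.0342  0.1464  0.1498] -2.875658594517099
2889 ((0.5011264681816101, -0.10066759586334229), (0.013797575607895851, 0.05120675265789032), 26.658645629882812)
pos [ 0.5007 -0.1001  0.0695] yaw 25.955406911638015 q6 -2.8768021107132102 tilt [-0.0004  0.0006 -1.    ] shift [ 0.0004 -0.0006 -0.0305] az -0.04459308836197806 F [-0.1073 -0.2534  3.5653] w 0.14011825133399525 t 32.15
```

```bash
python3 -m pendant '[{"fingers":0.5,"tx":0,"ty":0,"tz":0,"ax":0,"ay":0,"az":0},{"fingers":0.3,"tx":0,"ty":0,"tz":0,"ax":0,"ay":0,"az":0},{"fingers":0.3,"tx":0,"ty":0,"tz":-0.02,"ax":0,"ay":0,"az":-2},{"fingers":0.3,"tx":0,"ty":0,"tz":-0.06,"ax":0,"ay":0,"az":-10},{"fingers":0.3,"tx":0,"ty":0,"tz":-0.1,"ax":0,"ay":0,"az":-18}]' | tail -3
python3 -m pendant '[{"fingers":1,"tx":-0.025,"ty":0.035,"tz":-0.02,"ax":0,"ay":0,"az":-8},{"fingers":1,"tx":-0.05,"ty":0.07,"tz":-0.04,"ax":0,"ay":0,"az":-16},{"fingers":1,"tx":-0.075,"ty":0.105,"tz":-0.04,"ax":0,"ay":0,"az":-22},{"fingers":1,"tx":-0.1,"ty":0.135,"tz":-0.04,"ax":0,"ay":0,"az":-22},{"fingers":1,"tx":-0.12,"ty":0.135,"tz":-0.04,"ax":0,"ay":0,"az":-22}]' | tail -3
python3 - <<'E'
from h import *
go(.695,-.2,.12,66)
f=vision.grab_frame('top'); p,u,v=pts(f); hsv=cv2.cvtColor(f["image"],cv2.COLOR_BGR2HSV)[v,u]
k=((hsv[:,0]<8)|(hsv[:,0]>172))&(hsv[:,1]>130)&(np.hypot(p[:,0]-.5,p[:,1]+.1)<.05)&(p[:,2]>.07)
print("knob",k.sum(),k.sum() and cv2.minAreaRect(p[k,:2].astype(np.float32)))
f=vision.grab_frame('wrist'); cv2.imwrite('pics/w10.png',f['image']); p,u,v=pts(f); hsv=cv2.cvtColor(f["image"],cv2.COLOR_BGR2HSV)[v,u]
g=(hsv[:,0]>50)&(hsv[:,0]<85)&(hsv[:,1]>100)&(hsv[:,2]>70)
m=np.zeros((384,512),np.uint8); m[v[g],u[g]]=1
n,lab,st,_=cv2.connectedComponentsWithStats(m)
for i in range(1,n):
    if st[i,4]>60: q=p[lab[v,u]==i]; print(st[i],cv2.minAreaRect(q[:,:2].astype(np.float32)),np.median(q,0))
E
```

```text
force: [1.8, -0.8, 0.9]
gripper_width: 0.697
gripper_force: 0.0
force: [-0.9, 0.4, -0.2]
gripper_width: -0.003
gripper_force: 0.0
pos [ 0.6837 -0.0907  0.2078] yaw 66.30218686468824 q6 -2.1341954586013667 tilt [ 0.0005 -0.0001 -1.    ] shift [-0.0544 -0.0955  0.0878] az 0.3021868646882382 F [-0.8614  0.4287 -0.213 ] w -0.00305740070813605 t 33.15
knob 60 ((0.5003317594528198, -0.09943361580371857), (0.011396787129342556, 0.04878537356853485), 44.262577056884766)
[213 192  16  20 188] ((0.7038020491600037, -0.1448063850402832), (0.01060862373560667, 0.020670082420110703), 85.99998474121094) [ 0.7035 -0.1447  0.0373]
[199 197  15  20 184] ((0.7026574015617371, -0.16082656383514404), (0.010702833533287048, 0.020401448011398315), 85.53993225097656) [ 0.7025 -0.1605  0.0374]
[146 213  29  28 631] ((0.6982770562171936, -0.20834751427173615), (0.029995229095220566, 0.02657085657119751), 58.27688217163086) [ 0.6976 -0.2056  0.0577]
```

View pics/w10.png

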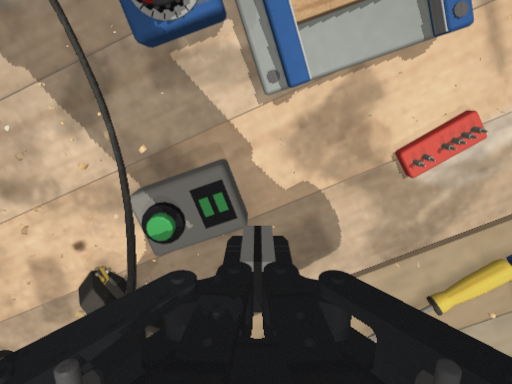

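The button is at px (161,225), clear of the cable beside the box. I'll press with the fingers shut.

```bash
python3 -m pendant '[{"fingers":1,"tx":-0.02,"ty":-0.035,"tz":0.015,"ax":0,"ay":0,"az":0},{"fingers":1,"tx":-0.04,"ty":-0.07,"tz":0.04,"ax":0,"ay":0,"az":0},{"fingers":1,"tx":-0.06,"ty":-0.101,"tz":0.065,"ax":0,"ay":0,"az":0},{"fingers":1,"tx":-0.06,"ty":-0.101,"tz":0.1,"ax":0,"ay":0,"az":0},{"fingers":1,"tx":-0.06,"ty":-0.101,"tz":0.12,"ax":0,"ay":0,"az":0}]' | tail -3
python3 -c "
from h import *
go(.698,-.207,.047,66)
lamp('top')"
```

```text
force: [-0.4, 0.8, -0.3]
gripper_width: 0.002
gripper_force: 0.0
pos [ 0.6925 -0.21    0.0859] yaw 66.0055342700916 q6 -1.9624287609271291 tilt [ 0.0037 -0.0006 -1.    ] shift [-0.0039  0.0049  0.0389] az 0.0055342700916014564 F [-0.3855  0.8165 -0.2913] w 0.001770320311972916 t 33.75
bar [131 184   8  26 114] [0.5382 0.4105] [0.0129 0.0715] long ang 175.72187042236328 mean [0.5378 0.4095 0.2472] ztop 0.24943151896370297
foot 288 [0.5343 0.3376] 0.01574939110611473 resid 0.002138647581598649
```

```bash
python3 -m pendant '[{"fingers":1,"tx":-0.003,"ty":0.004,"tz":0.012,"ax":0,"ay":0,"az":0},{"fingers":1,"tx":-0.003,"ty":0.004,"tz":0.022,"ax":0,"ay":0,"az":0},{"fingers":1,"tx":-0.003,"ty":0.004,"tz":0.03,"ax":0,"ay":0,"az":0},{"fingers":1,"tx":-0.003,"ty":0.004,"tz":0.036,"ax":0,"ay":0,"az":0},{"fingers":1,"tx":-0.003,"ty":0.004,"tz":0.04,"ax":0,"ay":0,"az":0}]' | head -5
python3 -c "
from h import *
go(.698,-.207,.047,66)"
```

```text
clock: 34.3
position: [0.6999, -0.206, 0.0516]
tcp_rot: [0.647, 3.073, -0.001]
force: [-10.8, 9.2, 33.1]
gripper_width: 0.005
pos [ 0.6999 -0.206   0.0516] yaw 66.21657996472184 q6 -1.9664354907872441 tilt [-0.0017  0.     -1.    ] shift [ 0.0013 -0.0016  0.0046] az 0.21657996472184493 F [-10.8086   9.214   33.068 ] w 0.004674520368056899 t 34.3
```

```bash
python3 -m pendant '[{"fingers":1,"tx":0,"ty":0,"tz":-0.01,"ax":0,"ay":0,"az":0},{"fingers":1,"tx":0,"ty":0,"tz":-0.04,"ax":0,"ay":0,"az":0},{"fingers":1,"tx":0,"ty":0,"tz":-0.08,"ax":0,"ay":0,"az":0},{"fingers":1,"tx":0.0,"ty":0.04,"tz":-0.11,"ax":0,"ay":0,"az":0},{"fingers":1,"tx":0,"ty":0.08,"tz":-0.13,"ax":0,"ay":0,"az":0}]' | tail -3
python3 - <<'E'
from h import *
f=vision.grab_frame('wrist'); cv2.imwrite('pics/w11.png',f['image'])
strips2((0,0,512,384),.042,.051,f)
t=vision.grab_frame('top'); cv2.imwrite("pics/t5c.png",cv2.resize(t["image"][120:280,110:350],(800,533),interpolation=cv2.INTER_CUBIC))
go(.7,-.2,.2,66)
E
```

```text
force: [1.0, 0.0, -0.1]
gripper_width: -0.001
gripper_force: 0.0
blob px [ 83   0  17  25 203] [ 0.5611 -0.2001] [0.0069 0.0208] short ang 89.71422576904297 z 0.04784427922888079 mean [ 0.5599 -0.1992  0.0476]
blob px [ 144  148   49   48 1004] [ 0.6999 -0.2072] [0.0428 0.043 ] short ang 51.457298278808594 z 0.048000545400394695 mean [ 0.6983 -0.2034  0.0478]
blob px [ 74 246  47  26 463] [ 0.7464 -0.3147] [0.0472 0.0244] short ang -20.738418579101562 z 0.04737285795111862 mean [ 0.7462 -0.3157  0.0471]
pos [ 0.7351 -0.1294  0.1839] yaw 66.3584799707403 q6 -2.069651054679721 tilt [-0.0071  0.0031 -1.    ] shift [ 0.0037 -0.0787 -0.0163] az 0.358479970740305 F [ 0.3456 -0.1709 -0.1715] w 0.00227474922031098 t 34.9
```

View pics/t5c.png

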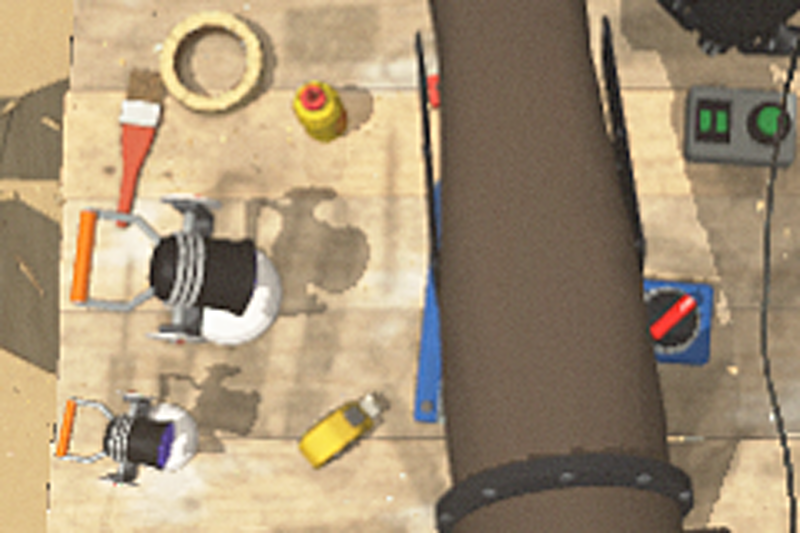

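The lamp faces the vise, and the button is released. One last check that the strips are clamped.

```bash
python3 -m pendant '[{"fingers":1,"tx":0,"ty":0.04,"tz":0,"ax":0,"ay":0,"az":0},{"fingers":1,"tx":0,"ty":0.08,"tz":0,"ax":0,"ay":0,"az":0},{"fingers":1,"tx":0.04,"ty":0.1,"tz":0,"ax":0,"ay":0,"az":0},{"fingers":1,"tx":0.04,"ty":0.1,"tz":0,"ax":0,"ay":0,"az":0},{"fingers":1,"tx":0.04,"ty":0.1,"tz":0,"ax":0,"ay":0,"az":0}]' | head -2
python3 - <<'E'
from h import *
f=vision.grab_frame('wrist'); strips2((0,0,512,384),.044,.0515,f)
cv2.imwrite("pics/w12.png",f["image"])
E
```

```text
clock: 35.4
position: [0.735, -0.0246, 0.1795]
blob px [ 38 195  49  45 868] [ 0.6992 -0.2045] [0.0433 0.0385] short ang -78.30494117736816 z 0.04791419223691054 mean [ 0.6983 -0.1994  0.0478]
blob px [  0 291  58  41 414] [ 0.7717 -0.2935] [0.0668 0.011 ] short ang -69.94743728637695 z 0.04778726403742861 mean [ 0.7717 -0.2937  0.0478]
```

View pics/w12.png

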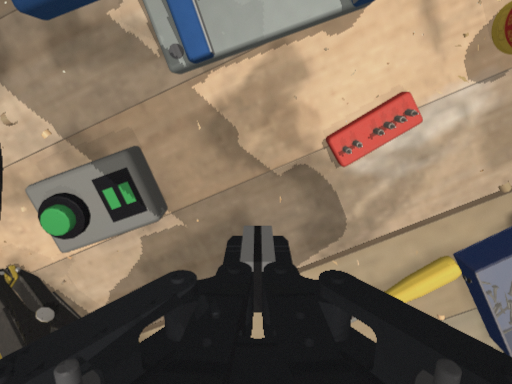

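```bash
python3 -m pendant '[{"fingers":1,"tx":0.03,"ty":0,"tz":-0.03,"ax":0,"ay":0,"az":0},{"fingers":1,"tx":0.06,"ty":0,"tz":-0.06,"ax":0,"ay":0,"az":0},{"fingers":1,"tx":0.1,"ty":0,"tz":-0.08,"ax":0,"ay":0,"az":0},{"fingers":1,"tx":0.12,"ty":0,"tz":-0.08,"ax":0,"ay":0,"az":0},{"fingers":1,"tx":0.12,"ty":0,"tz":-0.08,"ax":0,"ay":0,"az":0}]' | head -2
python3 - <<'E'
from h import *
f=vision.grab_frame('wrist'); strips2((0,0,512,384),.044,.0515,f)
p,u,v=pts(f); hsv=cv2.cvtColor(f["image"],cv2.COLOR_BGR2HSV)[v,u]
b=(hsv[:,0]>100)&(hsv[:,0]<125)&(hsv[:,1]>130)&(p[:,2]>.05)&(p[:,2]<.058)
for n,m in (("fix",b&(p[:,1]>.06)),("mov",b&(p[:,1]<.02))): print(n,m.sum(),cv2.minAreaRect(p[m,:2].astype(np.float32)))
E
```

```text
clock: 35.95
position: [0.6245, 0.0228, 0.2615]
blob px [ 163    0   97   33 1707] [0.4619 0.0442] [0.0917 0.0312] short ang -5.1310577392578125 z 0.048120871700207235 mean [0.4657 0.0297 0.0481]
blob px [ 203   71  113   62 3152] [0.5709 0.0482] [0.1196 0.0303] short ang -5.41729736328125 z 0.048176171657754174 mean [0.5708 0.0492 0.0482]
blob px [100 266  35  30 432] [ 0.698  -0.2041] [0.0433 0.0371] short ang -56.08087921142578 z 0.04792915637230158 mean [ 0.6958 -0.1996  0.0479]
fix 2792 ((0.5677630305290222, 0.12034241855144501), (0.021223533898591995, 0.14490631222724915), 84.7165298461914)
mov 3030 ((0.5310536623001099, -0.019083157181739807), (0.017991887405514717, 0.19303207099437714), 84.77387237548828)
```

```bash
python3 -c "
from h import *
print(robot.finish_job())"
```

```text
the job is handed in; nothing more can be done
None
```

I handed the job in with both strips clamped, the clutch slipped by an estimated 0.5 to 2 rad (no direct reading), the lamp facing the vise at about 30°, and the start button pressed and released. No verdict came back.

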